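# Sort the spice tins by fit and hang up the carrier

## Robot

A 7-joint arm with a two-finger parallel gripper is mounted at the origin on the work surface. World frame = base frame: x ahead of the robot, y to its left, z up, the work surface at z = 0. Lengths are in mm, angles in rad, forces in N, time in s.
With the tool pointing down it reaches from about 350 to 900 mm from the base axis. Payload 7.2 kg.
Tool frame: the origin (TCP) lies at the very end of the fingers, on their centre line; the grasp point (between the pads) lies 19 mm behind it (r.pinch_z is the distance from the TCP to the grasp point, in mm); z points along the fingers, x is the direction in which the jaws open and shut, and the axes are right-handed (so a half turn about z gives the same grasp; the last joint's range is limited). The gripper opens to 88 mm and grips with 3 to 60 N. Pads are 20 mm wide; open, the fingers measure 115 mm over their backs; the gripper's body (75 mm by 178 mm) begins 61 mm behind the grasp point.
Start: joints at [-1.214, 0.411, -0.013, 1.596, 0.006, 1.134, -0.082], TCP at [257.596, 569.45, 222.653] pointing down, gripper open.
Joint ranges: [-2.95, 2.95], [-0.29, 1.99], [-1.47, 1.44], [0.14, 2.54], [-1.03, 4.17], [0.13, 1.85], [-2.86, 2.86]. Speed limits (rad/s): [2.39, 2.39, 3.01, 3.01, 3.14, 3.14, 3.14].

## Interface

Orientations are given as a 3x3 rotation matrix whose columns are the frame's x, y, z axes.
In Python, from bench import r gives the robot as it stands.
- The arm moves only by the tool play_rows, never from a script. Its argument "rows" is a list that holds one entry, the list of rows, each a list of 7 numbers: the shift along the world's x, y, z scaled (see below), then the turn, a rotation vector about the world's x, y, z scaled (see below), then the opening, from 0 (shut) to 1 (fully open). In form: [[[tx, ty, tz, rx, ry, rz, fingers], ...]]. A call has 1 to 8 rows; each row shifts and turns the commanded pose from where the row before left it; what a row does not reach is not made up. The controller multiplies each number of a shift by 1000 mm and each number of a turn by 180 degrees. A row lasts 1/12 s, in which the tool goes at most 41.7 mm and 7.16 degrees, less where a joint would pass 70% of its speed; a pose out of reach is approached as far as the arm can. A call with a number of a shift or a turn outside -1 to 1 is refused whole. A call with a gripper value outside its range is refused whole. The fingers move at their own pace and stop on an object; "squeeze" is the grip in N (left out, the last holds). Time passes only in rows, so rows that do not move let the fingers close. It gives the time, the measured TCP pose, the force and the opening at its end, in the units of the state.
- r.sense(): the state, without advancing time (a new reading comes with each control period).
- r.camera(name): name is "scene" or "side" or "wrist"; returns a dict with "image" (480x640x3 uint8, blue, green, red), "vertical_fov" (degrees; the focal length in pixels is half the picture's height over the tangent of half this angle, whatever the lens; pixels are square), "cx", "cy" (the principal point, pixels), "k1" (the pictures are not rectified: a ray, as slopes to the right and down, at radius r is drawn at 1 + k1 r^2 times it, then the intrinsics apply), "R" (3x3) and "t" (3): a world point X has camera coordinates R X + t; the wrist camera has in their place "mount" (4x4, takes a point from camera to tool coordinates, whose origin is the TCP and whose axes are the tool frame's). Camera axes: x right, y down, z forward; pixel columns grow to the right and rows downward; lengths in mm; the calibration is good to about 2 mm. A picture is of the moment at which its call begins: read the wrist's pose just before it. There is no depth.
- r.finish_job(): hands the job in, once; it reports no verdict.
The state is a dict: "t": time; "joint_positions": joint angles; "qd": joint speeds; "effort": joint torques, N m; "eef_pos": TCP position; "ee_rot": TCP orientation; "wrist_force": force on the tool from outside, world axes, zero at the start; "moment": the same for the moment, N m; "gripper_width": opening from 0.0 (shut) to 1.0 (fully open).
Only numpy, scipy, OpenCV 4.12 (cv2) and the standard library are available. Lean on these libraries where they do the work, as an engineer would, in place of code of your own. Each camera call takes 0.05 s, during which the arm holds its last target.

## Task

Sort the spice tins: stand every tin that slides into the carrier's round wells down to the bottom of a well of its own, and stand every tin too wide for them upright in the open glass container. With its slim tins all in, hang the carrier by its handle bar across both prongs of the hook stand, tins still in it, and leave it hanging still. Do not disturb the bowl, the lidded box or the spoon.

Things in the scene. Friction and masses are not known exactly. Their poses are not given: they have to be found in the camera images.
- carrier: loose bamboo block 156 (x) x 160 (y) x 35 mm high with four wells and a rigid steel handle over its middle: uprights at y = -74 and +74 mm carry a square bar along y, 10 mm thick, its underside 135 mm above the block's underside. About 0.45 kg empty. Origin: centre of the underside, z up. A tin in a well rises to 83 mm, 52 mm below the bar.
- carrier_bar (a point): middle of the carrier's handle bar (its centre line), 140 mm above the carrier's underside; axes as the carrier's (y runs along the bar).
- well_1 (a point): centre of the mouth of one of the carrier's four round wells (43 mm diameter, 27 mm deep, so its floor is 8 mm above the carrier's underside); the wells lie at x = -52 or +52 mm and y = -40 or +40 mm in the carrier's frame. Axes as the carrier's.
- well_2 (a point): centre of the mouth of one of the carrier's four round wells (43 mm diameter, 27 mm deep, so its floor is 8 mm above the carrier's underside); the wells lie at x = -52 or +52 mm and y = -40 or +40 mm in the carrier's frame. Axes as the carrier's.
- well_3 (a point): centre of the mouth of one of the carrier's four round wells (43 mm diameter, 27 mm deep, so its floor is 8 mm above the carrier's underside); the wells lie at x = -52 or +52 mm and y = -40 or +40 mm in the carrier's frame. Axes as the carrier's.
- well_4 (a point): centre of the mouth of one of the carrier's four round wells (43 mm diameter, 27 mm deep, so its floor is 8 mm above the carrier's underside); the wells lie at x = -52 or +52 mm and y = -40 or +40 mm in the carrier's frame. Axes as the carrier's.
- slim_1: slim plain metal spice tin with a darker lid, a straight upright cylinder 36 mm in diameter and 75 mm high, 60 g; origin at the centre of its underside, z up its axis. Fits the carrier's wells. May be absent (None).
- slim_2: slim plain metal spice tin with a darker lid, a straight upright cylinder 36 mm in diameter and 75 mm high, 60 g; origin at the centre of its underside, z up its axis. Fits the carrier's wells. May be absent (None).
- slim_3: slim plain metal spice tin with a darker lid, a straight upright cylinder 36 mm in diameter and 75 mm high, 60 g; origin at the centre of its underside, z up its axis. Fits the carrier's wells. May be absent (None).
- slim_4: slim plain metal spice tin with a darker lid, a straight upright cylinder 36 mm in diameter and 75 mm high, 60 g; origin at the centre of its underside, z up its axis. Fits the carrier's wells. May be absent (None).
- wide_1: wide plain metal spice tin with a darker lid, a straight upright cylinder 46 mm in diameter and 75 mm high, 80 g; origin at the centre of its underside, z up its axis. Too wide for the carrier's wells. May be absent (None).
- wide_2: wide plain metal spice tin with a darker lid, a straight upright cylinder 46 mm in diameter and 75 mm high, 80 g; origin at the centre of its underside, z up its axis. Too wide for the carrier's wells. May be absent (None).
- wide_3: wide plain metal spice tin with a darker lid, a straight upright cylinder 46 mm in diameter and 75 mm high, 80 g; origin at the centre of its underside, z up its axis. Too wide for the carrier's wells. May be absent (None).
- container: open glass food container, loose, 0.6 kg, 130 (x) x 200 (y) x 55 mm high outside, walls and floor 5 mm; origin at the centre of its underside, z up. Three wide tins stand in it side by side along y (for instance at y = -58, 0 and +58 mm).
- hook_seat (a point): seat of the double hook: midway between two level 10 mm round prongs (at y = -30 and +30 mm), at the height of their upper side. The prongs point to -x; their tips, 27 mm to -x, rise 15 mm above the seat. To +x they run to the post.
- hook_stand: fixed steel hook stand, 200 mm high; origin on the counter under hook_seat, same axes. Its 18 mm post stands 118 mm to +x and ends at prong height; foot plate 10 mm thick and 90 mm wide from 85 to 155 mm to +x. Bring the bar, along y, in over the tips from the -x side, prongs passing between bar and tins, then lower it.
- bowl: white soup bowl, 130 mm across and 55 mm high, bystander; origin at the centre of its underside.
- lidded_box: closed glass food container with a pale teal lid, 110 x 110 x 62 mm, bystander; origin at the centre of its underside.
- spoon: wooden spoon 240 mm long lying on the counter, bystander; origin at its middle, x along it.
Not all that is in view belongs to the job. What is shaped like the slim_1 but orange is not meant. Of the things that look like the carrier, the smaller one is meant.

How it is judged:
By the outcome, as a careful person would: the job done as asked, in the order asked, and still so for the second after the job is handed in, with the robot touching nothing.
Of slim_1, slim_2, slim_3, slim_4, wide_1, wide_2, wide_3 only 4 to 6 are there at a start; the rules pass over those that are not, and their reading is None.
At some moment in a run one of carrier, container may be knocked a few centimetres aside while the robot is not near it.
It also fails if it takes over 210 s, if anything falls off the work surface, if the arm or the gripper's body presses on something with over 40 N, if the wrist force passes 120 N, or if a joint passes its speed limit or range.

## Working session

There is one attempt and no reset: what is moved stays moved. The work goes in short steps, Python scripts to look and compute and a tool call to move; the robot and the scene stay as the last step left them, time stands still between calls to the robot, and variables do not carry over. Pictures are saved under pics/ and viewed, and the job is handed in when it is done.

Besides the shell and the picture viewer there is one more tool, called by a JSON object that holds its "fn" and its "kwargs". play_rows: Moves the arm, as the interface text tells. Shifts and turns lie within -1 to 1; 1 stands for 1000 mm of shift or 180 degrees of turn. Its arguments: {"type":"object","properties":{"rows":{"type":"array"},"squeeze":{"type":"number"}},"required":["rows"]}

```bash
mkdir -p pics; ls
cat > h.py <<'E'
import numpy as np, cv2
from bench import r
np.set_printoptions(precision=3,suppress=True)
def snap(n,f):
    s=r.sense(); c=r.camera(n); c['s']=s
    cv2.imwrite('pics/'+f,c['image']); 
    import pickle; pickle.dump(c,open('pics/'+f[:-4]+'.pkl','wb')); return c
E
python3 - <<'E'
from h import *
for n in ('scene','side','wrist'):
    c=snap(n,n+'0.png'); print(n,{k:v for k,v in c.items() if k not in('image','s')})
print(r.sense(), r.pinch_z)
E
```

```text
pics
scene {'vertical_fov': 54.09767545158551, 'cx': 314.0316948821373, 'cy': 231.941035608032, 'k1': -0.04548216322674124, 'R': array([[-0.626,  0.78 , -0.007],
       [ 0.582,  0.461, -0.669],
       [-0.519, -0.423, -0.743]]), 't': array([ 306.629, -278.549, 1763.12 ])}
side {'vertical_fov': 44.87576459902182, 'cx': 320.1717213170435, 'cy': 244.7134531590005, 'k1': -0.003439487862668838, 'R': array([[ 0.774, -0.633, -0.018],
       [-0.339, -0.39 , -0.856],
       [ 0.535,  0.669, -0.516]]), 't': array([-425.031,  337.949, 1289.517])}
wrist {'vertical_fov': 66.9294686732654, 'cx': 318.8462355820557, 'cy': 239.6477068002785, 'k1': -0.009416747781345644, 'mount': array([[   1.   ,    0.001,    0.   ,   -0.072],
       [  -0.001,    0.966,    0.257,  -70.413],
       [   0.   ,   -0.257,    0.966, -161.046],
       [   0.   ,    0.   ,    0.   ,    1.   ]])}
{'t': 0.15, 'joint_positions': array([-1.214,  0.412, -0.013,  1.597,  0.006,  1.134, -0.082]), 'qd': array([ 0.   , -0.002,  0.   , -0.002, -0.001, -0.002,  0.   ]), 'effort': array([  0.001, -58.834,   0.642, -29.129,  -0.054,   0.016,   0.   ]), 'eef_pos': array([257.481, 569.077, 221.995]), 'ee_rot': array([[ 0.412,  0.911, -0.   ],
       [ 0.911, -0.412, -0.001],
       [-0.001,  0.   , -1.   ]]), 'wrist_force': array([ 0.017,  0.171, -0.3  ]), 'moment': array([ 0.008,  0.013, -0.037]), 'gripper_width': 1.0027194626462292} 18.700000000000003
```

View pics/scene0.png

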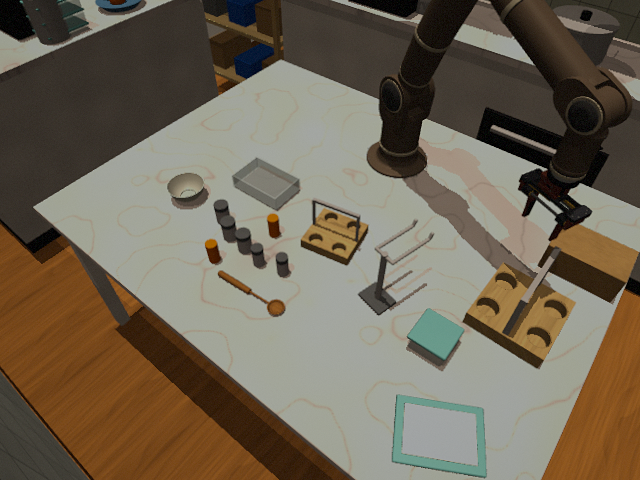

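View pics/side0.png

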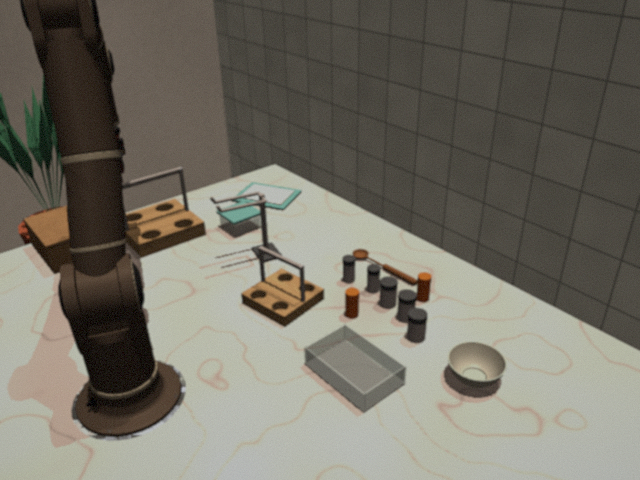

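View pics/wrist0.png

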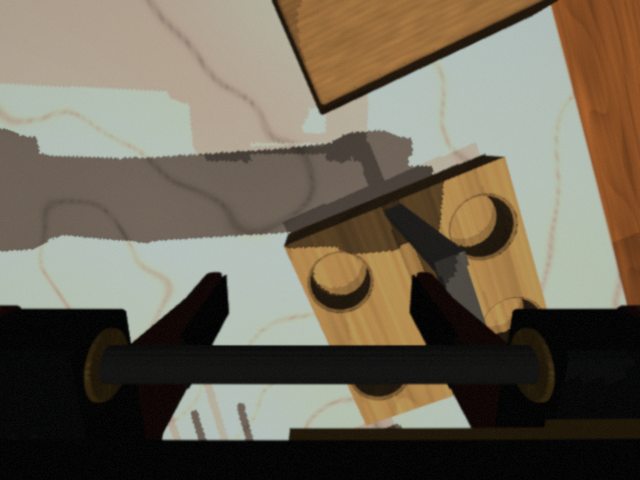

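```bash
cat >> h.py <<'E'
import pickle
def load(f): return pickle.load(open('pics/'+f+'.pkl','rb'))
def pose(c):
    if 'R' in c: return np.array(c['R']),np.array(c['t'])
    s=c['s']; T=np.eye(4); T[:3,:3]=s['ee_rot']; T[:3,3]=s['eef_pos']; M=np.linalg.inv(T@np.array(c['mount'])); return M[:3,:3],M[:3,3]
def K(c):
    f=240/np.tan(np.radians(c['vertical_fov']/2)); return np.array([[f,0,c['cx']],[0,f,c['cy']],[0,0,1]]),np.array([c['k1'],0,0,0,0.])
def ray(c,uv):
    k,d=K(c); R,t=pose(c)
    p=cv2.undistortPoints(np.array(uv,float).reshape(-1,1,2),k,d)[:,0]
    v=np.c_[p,np.ones(len(p))]@R; return -R.T@t, v/np.linalg.norm(v,axis=1)[:,None]
def plane(c,uv,z):
    o,v=ray(c,uv); return o+v*((z-o[2])/v[:,2])[:,None]
def proj(c,X):
    k,d=K(c);R,t=pose(c)
    return cv2.projectPoints(np.array(X,float).reshape(-1,1,3),cv2.Rodrigues(R)[0],t,k,d)[0][:,0]
def tri(c1,p1,c2,p2):
    o1,v1=ray(c1,p1);o2,v2=ray(c2,p2);out=[]
    for a,b in zip(v1,v2):
        A=np.c_[a,-b]; s=np.linalg.lstsq(A,o2-o1,rcond=None)[0]
        x,y=o1+a*s[0],o2+b*s[1]; out.append(np.r_[(x+y)/2,np.linalg.norm(x-y)])
    return np.array(out)
def crop(c,f,x0,y0,w,h,k):
    cv2.imwrite('pics/'+f,cv2.resize(c['image'][y0:y0+h,x0:x0+w],None,fx=k,fy=k,interpolation=cv2.INTER_CUBIC))
E
python3 - <<'E'
from h import *
c=load('scene0');crop(c,'sc1.png',160,160,200,150,4)
c=load('side0');crop(c,'si1.png',230,240,200,150,4)
# rough
print(plane(load('scene0'),[(222,205),(229,222),(244,233),(258,248),(282,257),(273,217),(212,244)],75))
print(plane(load('side0'),[(417,315),(407,297),(388,284),(373,270),(349,262)],75))
E
```

```text
[[ 627.197 -265.      75.   ]
 [ 665.618 -193.833   75.   ]
 [ 669.482 -125.514   75.   ]
 [ 686.273  -51.858   75.   ]
 [ 667.986   25.506   75.   ]
 [ 565.628 -101.762   75.   ]
 [ 759.711 -169.133   75.   ]]
[[ 626.297 -276.394   75.   ]
 [ 661.399 -210.204   75.   ]
 [ 665.619 -138.628   75.   ]
 [ 681.652  -65.493   75.   ]
 [ 659.156    6.709   75.   ]]
```

View pics/sc1.png

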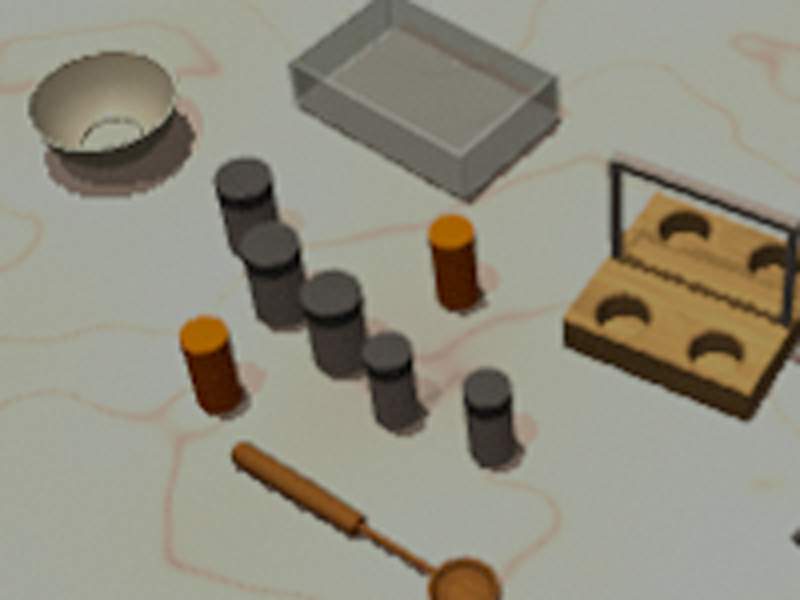

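View pics/si1.png

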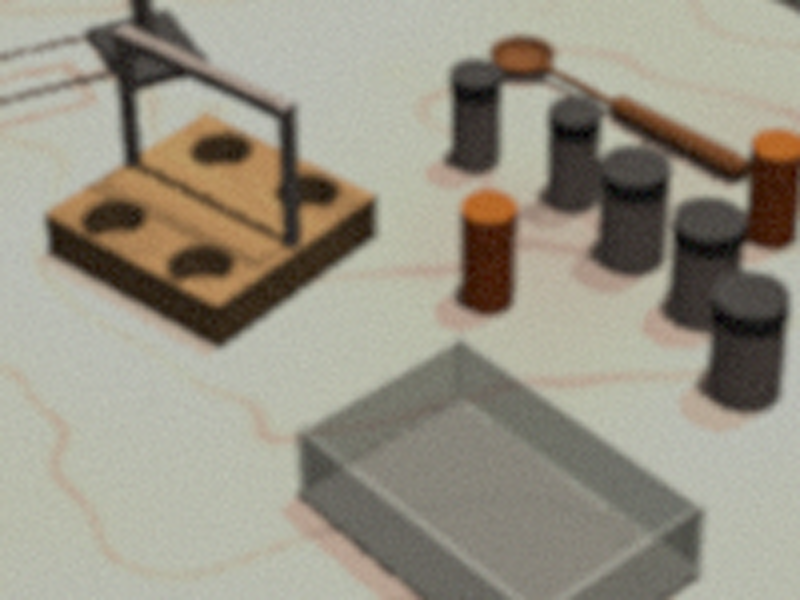

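Run:
```python
from h import *
c=load('scene0');crop(c,'sc2.png',340,200,120,130,4.6)
c2=load('side0');crop(c2,'si2.png',190,170,120,110,5)
a=np.array
S=a([(615,165),(797,228)])/4+[160,160]; D=a([(290,108),(120,32)])/4+[230,240]
b=tri(c,S,c2,D);print(b, np.linalg.norm(b[1]-b[0]))
# container top corners: scene and side
S=a([(392,0),(291,70),(464,152),(556,78)])/4+[160,160]
print(plane(c,S,55))
D=a([(460,343),(303,437),(700,513)])/4+[230,240]
print(plane(c2,D,55))
# tins top centres
S=a([(244,176),(272,243),(332,292),(388,353),(488,386)])/4+[160,160]
D=a([(749,295),(709,220),(635,167),(576,113),(475,77)])/4+[230,240]
print(tri(c,S,c2,D))
```

```text
[[486.246  -5.977 139.468   5.008]
 [456.11  139.79  140.836   3.983]] 148.85942585317702
[[ 375.984 -347.276   55.   ]
 [ 498.348 -350.923   55.   ]
 [ 481.837 -166.146   55.   ]
 [ 365.304 -165.297   55.   ]]
[[ 483.941 -175.824   55.   ]
 [ 359.637 -181.008   55.   ]
 [ 487.048 -371.144   55.   ]]
[[ 627.812 -272.45    75.426    4.903]
 [ 665.685 -202.73    74.757    6.247]
 [ 672.832 -130.365   74.364    5.429]
 [ 689.657  -56.944   72.886    5.782]
 [ 667.747   21.528   73.412    5.511]]
```

View pics/sc2.png

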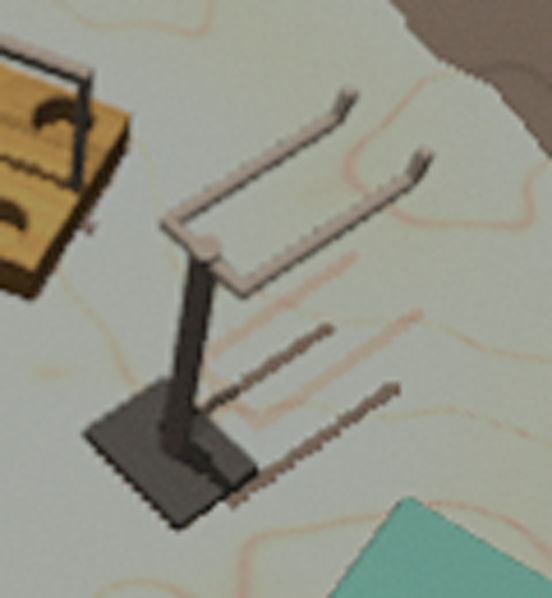

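View pics/si2.png

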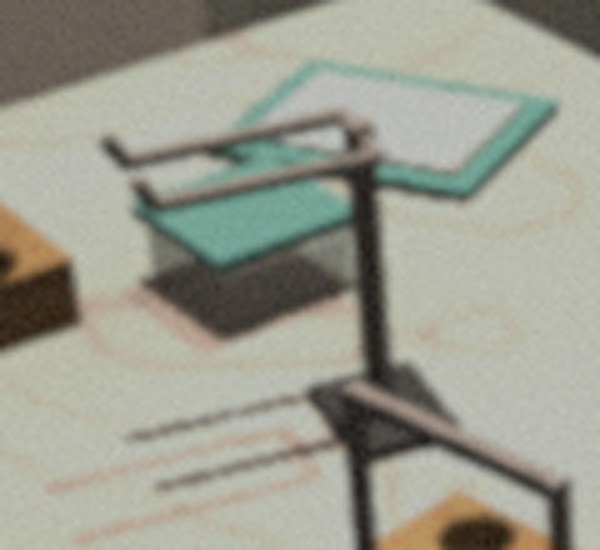

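Run:
```python
from h import *
a=np.array
c=load('scene0');c2=load('side0')
S=a([(347,92),(423,155),(172,222),(243,290)])/4.6+[340,200]
D=a([(140,186),(110,142),(372,150),(345,115)])/5+[190,170]
t=tri(c,S,c2,D);print(t)
d=(t[0]+t[1]-t[2]-t[3])[:2]; print(d/np.linalg.norm(d), np.linalg.norm(d)/2)
print(plane(c,a([(352,108),(423,175)])/4.6+[340,200],200))
```

```text
[[429.883 299.359 210.622   4.529]
 [445.465 358.543 210.414   4.115]
 [565.475 269.797 198.46    2.49 ]
 [581.769 325.114 195.871   6.354]]
[-0.974  0.226] 139.54892959796695
[[427.097 305.395 200.   ]
 [447.37  363.899 200.   ]]
```

{"fn": "play_rows", "kwargs": {"rows": [[[0.016,-0.028,0.012,0,0,-0.0228,1],[0.016,-0.028,0.012,0,0,-0.0228,1],[0.016,-0.028,0.012,0,0,-0.0228,1],[0.016,-0.028,0.012,0,0,-0.0228,1],[0.016,-0.028,0.012,0,0,-0.0228,1],[0.016,-0.028,0.012,0,0,-0.0228,1],[0.016,-0.028,0.012,0,0,-0.0228,1],[0.016,-0.028,0.012,0,0,-0.0228,1]]]}}

```text
t: 0.82
eef_pos: [386.0, 343.8, 319.1]
ee_rot: [[0.842, 0.539, -0.0], [0.539, -0.842, -0.0], [-0.0, -0.0, -1.0]]
wrist_force: [0.8, 0.9, -1.3]
gripper_width: 1.001
```

{"fn": "play_rows", "kwargs": {"rows": [[[0.016,-0.028,0.005,0,0,-0.0228,1],[0.016,-0.028,0.005,0,0,-0.0228,1],[0.016,-0.028,0.005,0,0,-0.0228,1],[0.016,-0.028,0.005,0,0,-0.0228,1],[0.016,-0.028,0.005,0,0,-0.0228,1],[0.016,-0.028,0.005,0,0,-0.0228,1],[0.016,-0.028,0.005,0,0,-0.0228,1],[0.016,-0.028,0.005,0,0,-0.0228,1]]]}}

```text
t: 1.48
eef_pos: [514.0, 119.9, 358.9]
ee_rot: [[1.0, -0.003, -0.0], [-0.003, -1.0, 0.0], [-0.0, -0.0, -1.0]]
wrist_force: [0.4, -0.4, 0.3]
gripper_width: 1.001
```

{"fn": "play_rows", "kwargs": {"rows": [[[0,0,0,0,0,0,1],[0,0,0,0,0,0,1]]]}}

```text
t: 1.65
eef_pos: [514.2, 119.6, 358.7]
ee_rot: [[1.0, -0.004, 0.0], [-0.004, -1.0, -0.0], [0.0, 0.0, -1.0]]
wrist_force: [-0.4, 1.1, 0.6]
gripper_width: 1.0
```

Run:
```python
from h import *
c=snap('wrist','w1.png'); s=c['s']; print(s['t'],s['eef_pos'],s['ee_rot'],s['joint_positions'])
```

```text
1.65 [514.19  119.597 358.738] [[ 1.    -0.004  0.   ]
 [-0.004 -1.    -0.   ]
 [ 0.     0.    -1.   ]] [-0.7    0.151  0.443  1.646 -0.066  1.359 -0.252]
```

View pics/w1.png

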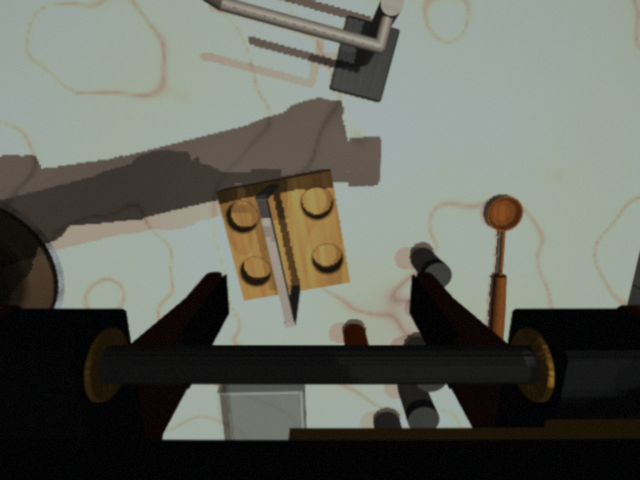

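{"fn": "play_rows", "kwargs": {"rows": [[[0.005,-0.03,0,0,0,0,1],[0.005,-0.03,0,0,0,0,1],[0.005,-0.03,0,0,0,0,1],[0.005,-0.03,0,0,0,0,1],[0.005,-0.03,0,0,0,0,1],[0,0,0,0,0,0,1],[0,0,0,0,0,0,1]]]}}

```text
t: 2.28
eef_pos: [538.3, -28.7, 358.4]
ee_rot: [[1.0, -0.001, -0.001], [-0.001, -1.0, 0.0], [-0.001, -0.0, -1.0]]
wrist_force: [-0.0, 1.3, 0.3]
gripper_width: 1.002
```

Run:
```python
from h import *
c=snap('wrist','w2.png'); s=c['s']; print(s['t'],s['eef_pos'],s['joint_positions'])
```

```text
2.2833 [538.325 -28.656 358.36 ] [-0.497  0.179  0.551  1.626 -0.096  1.364  0.066]
```

{"fn": "play_rows", "kwargs": {"rows": [[[0.003,-0.035,0,0,0,0,1],[0.003,-0.035,0,0,0,0,1],[0.003,-0.035,0,0,0,0,1],[0.003,-0.035,0,0,0,0,1],[0.003,-0.035,0,0,0,0,1],[0.003,-0.035,0,0,0,0,1],[0,0,0,0,0,0,1],[0,0,0,0,0,0,1]]]}}

```text
t: 3.0
eef_pos: [556.8, -238.3, 357.9]
ee_rot: [[1.0, -0.001, -0.001], [-0.001, -1.0, 0.0], [-0.001, -0.0, -1.0]]
wrist_force: [0.2, 0.3, -0.5]
gripper_width: 1.0
```

Run:
```python
from h import *
c=snap('wrist','w3.png'); s=c['s']; print(s['t'],s['eef_pos'],s['joint_positions'])
```

```text
3.0 [ 556.782 -238.286  357.945] [-0.152  0.334  0.658  1.473 -0.204  1.406  0.513]
```

View pics/w2.png

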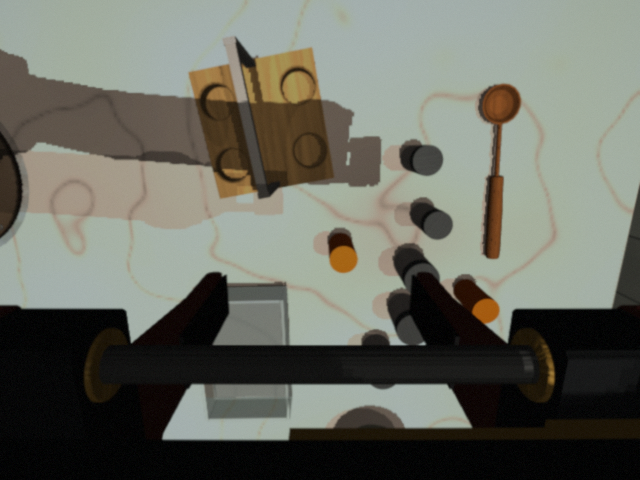

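View pics/w3.png

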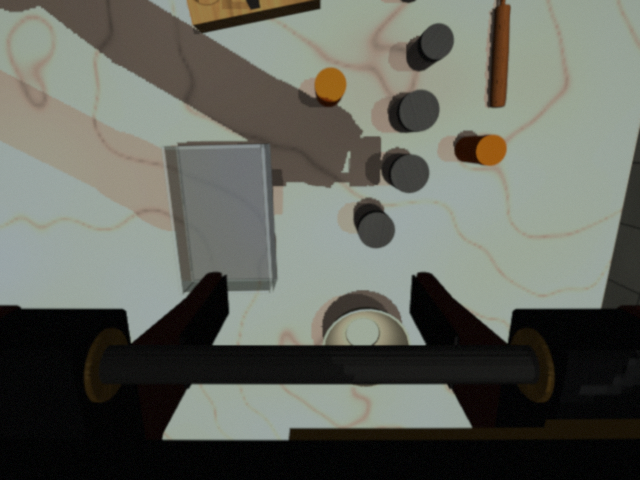

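Run:
```python
from h import *
a=load('w3');b=load('w2')
A=cv2.resize(a['image'][10:260,330:470],None,fx=2.3,fy=2.3,interpolation=cv2.INTER_CUBIC)
B=cv2.resize(b['image'][130:250,390:470],None,fx=4.4,fy=4.4,interpolation=cv2.INTER_CUBIC)
h=max(A.shape[0],B.shape[0])
pad=lambda I:cv2.copyMakeBorder(I,0,h-I.shape[0],0,0,0)
cv2.imwrite('pics/t1.png',np.clip(np.hstack([pad(A),pad(B)]).astype(float)*1.6,0,255).astype(np.uint8))
```

```text
(no output)
```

View pics/t1.png

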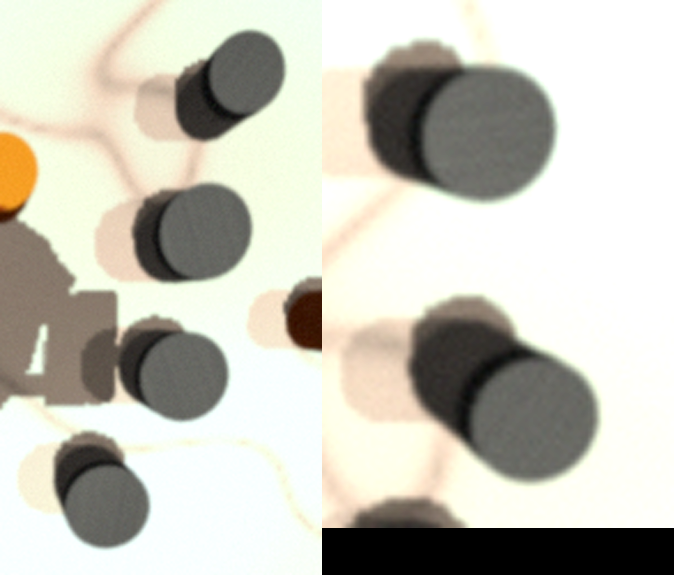

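```bash
cat >> h.py <<'E'
def lids(c,z=75,lo=50,hi=78,roi=None):
    I=cv2.GaussianBlur(c['image'],(3,3),0).astype(int); g=I.mean(2); s=I.max(2)-I.min(2)
    m=((g>lo)&(g<hi)&(s<12)).astype(np.uint8); m[300:]=0
    m=cv2.morphologyEx(m,cv2.MORPH_OPEN,np.ones((7,7)))
    n,l,st,ce=cv2.connectedComponentsWithStats(m); out=[]
    for i in range(1,n):
        if 300<st[i,4]<4000:
            co=max(cv2.findContours((l==i).astype(np.uint8),cv2.RETR_EXTERNAL,cv2.CHAIN_APPROX_NONE)[0],key=len)
            co=cv2.convexHull(co)[:,0].astype(float); P=plane(c,co,z)[:,:2]
            (x,y),rr=cv2.minEnclosingCircle(P.astype(np.float32)); 
            ar=cv2.contourArea(P.astype(np.float32)); out.append((ce[i].round(1),st[i,4],plane(c,[ce[i]],z)[0,:2],2*rr,2*np.sqrt(ar/np.pi)))
    return out
E
python3 - <<'E'
from h import *
for f in('w2','w3'):
    print(f)
    for o in lids(load(f)): print(*o)
E
```

```text
w2
[252.3 143.4] 714 [458.962  41.285] 94.73112487792969 35.09843721081634
[426.9 159.8] 630 [667.14   22.338] 35.13319778442383 32.75921615263893
[437.5 224.8] 547 [686.552 -57.34 ] 34.46544647216797 32.59157548508508
w3
[436.9  40.8] 826 [686.793 -58.161] 34.96785354614258 33.55356745909257
[418.6 110.2] 1211 [ 671.451 -131.016] 45.933074951171875 43.637024511342304
[409.3 173.3] 1047 [ 665.264 -203.168] 45.1296501159668 43.06816831684818
[375.9 229.6] 926 [ 627.702 -273.013] 44.521305084228516 42.93364700917746
```

Run:
```python
from h import *
a=load('w1');b=load('w2');d=load('w3')
f=lambda c,x,y,w,h,k:np.clip(cv2.resize(c['image'][y:y+h,x:x+w],None,fx=k,fy=k,interpolation=cv2.INTER_CUBIC)*1.5,0,255).astype(np.uint8)
cv2.imwrite('pics/c1.png',np.hstack([f(a,205,160,160,180,2.5),f(b,180,30,160,180,2.5)]))
cv2.imwrite('pics/c3.png',f(d,150,130,150,180,3.3))
```

```text
(no output)
```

View pics/c1.png

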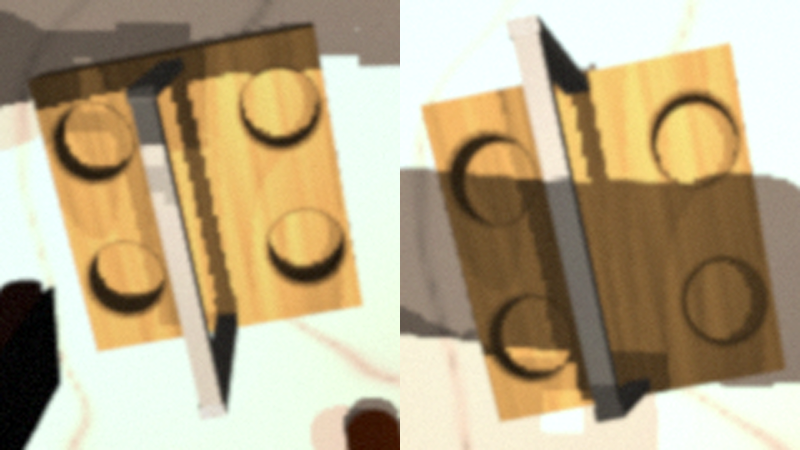

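View pics/c3.png

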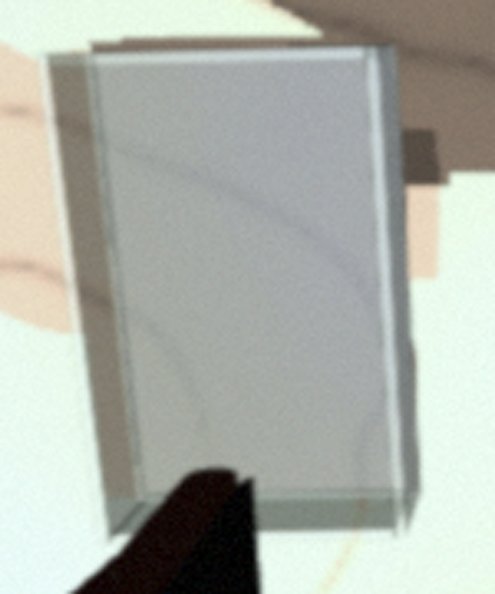

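Run:
```python
from h import *
A=np.array
a=load('w1');b=load('w2');d=load('w3')
W2=A([(495-400,180),(696-400,140),(724-400,301),(535-400,337)])/2.5+[180,30]
W1=A([(97,142),(281,104),(307,244),(127,277)])/2.5+[205,160]
for c,w in((a,W1),(b,W2)):
    p=plane(c,w,35)[:,:2]; print(p, p.mean(0), np.degrees(np.arctan2(*(p[1]-p[0]+p[2]-p[3])[::-1])), np.linalg.norm(p[1]-p[0]),np.linalg.norm(p[3]-p[0]))
print(tri(a,W1,b,W2))
B1=A([(142,90),(212,412)])/2.5+[205,160]; B2=A([(525-400,27),(608-400,402)])/2.5+[180,30]
t=tri(a,B1,b,B2);print(t,t.mean(0),np.degrees(np.arctan2(*(t[0]-t[1])[:2])))
q=A([(47,57),(374,50),(403,530),(110,533)])/3.3+[150,130]
p=plane(d,q,55)[:,:2];print(p,p.mean(0),np.linalg.norm(p[1]-p[0]),np.linalg.norm(p[1]-p[2]),np.linalg.norm(p[3]-p[0]))
c=load('scene0');c2=load('side0')
```

```text
[[411.773  93.119]
 [511.909 113.628]
 [526.171  34.647]
 [424.403  15.341]] [468.564  64.184] 11.155524312996468 102.21543475159159 78.79750748976697
[[410.943  91.66 ]
 [512.27  110.312]
 [525.718  32.451]
 [426.546  14.135]] [468.869  62.139] 10.4468256696862 103.02979236689077 79.08033592027647
[[410.362  92.169  30.78    1.033]
 [511.772 111.888  24.017   0.179]
 [525.943  32.391  28.172   0.81 ]
 [424.397  13.695  29.833   1.889]]
[[453.499 135.898 138.141   0.543]
 [481.697  -4.726 155.416   0.733]] [467.598  65.586 146.778   0.638] -11.338285888701117
[[ 363.973 -172.913]
 [ 487.268 -170.476]
 [ 491.866 -363.983]
 [ 369.419 -365.544]] [ 428.131 -268.229] 123.31964346342205 193.56116087861548 192.70868587217072
```

{"fn": "play_rows", "kwargs": {"rows": [[[0.014,-0.007,-0.032,0,0,0,0.8],[0.014,-0.007,-0.032,0,0,0,0.8],[0.014,-0.007,-0.032,0,0,0,0.8],[0.014,-0.007,-0.032,0,0,0,0.8],[0.015,-0.007,-0.032,0,0,0,0.8],[0,0,-0.03,0,0,0,0.8],[0,0,-0.03,0,0,0,0.8],[0,0,0,0,0,0,0.8]]], "squeeze": 15}}

```text
t: 3.72
eef_pos: [625.7, -267.7, 131.8]
ee_rot: [[1.0, 0.004, -0.009], [0.004, -1.0, 0.005], [-0.009, -0.005, -1.0]]
wrist_force: [0.0, 0.6, -0.2]
gripper_width: 0.8
```

Run:
```python
from h import *
c=snap('wrist','w4.png'); s=c['s']; print(s['t'],s['eef_pos'],s['gripper_width'])
print(proj(c,[[627.7,-273,75]]))
```

```text
3.7167 [ 625.731 -267.713  131.811] 0.7998682755496312
[[323.243 266.805]]
```

View pics/w4.png

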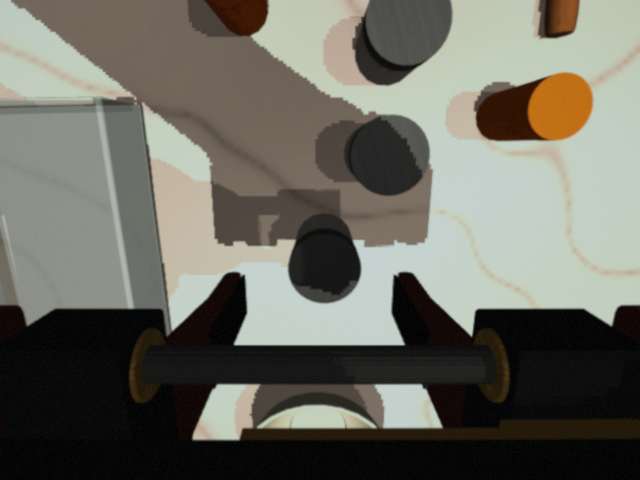

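{"fn": "play_rows", "kwargs": {"rows": [[[0.003,-0.005,-0.025,0,0,0,0.8],[0,0,-0.025,0,0,0,0.8],[0,0,-0.025,0,0,0,0.8],[0,0,-0.013,0,0,0,0.8],[0,0,0,0,0,0,0.8],[0,0,0,0,0,0,0.4],[0,0,0,0,0,0,0.4],[0,0,0,0,0,0,0.4]]], "squeeze": 15}}

```text
t: 4.43
eef_pos: [631.9, -278.9, 53.0]
ee_rot: [[1.0, 0.0, 0.003], [0.0, -1.0, -0.001], [0.003, 0.001, -1.0]]
wrist_force: [-0.1, -0.0, 0.2]
gripper_width: 0.616
```

{"fn": "play_rows", "kwargs": {"rows": [[[-0.002,0.006,-0.008,0,0,0,0.75],[0,0,0,0,0,0,0.7],[0,0,0,0,0,0,0.4],[0,0,0,0,0,0,0.4],[0,0,0,0,0,0,0.4],[0,0,0,0,0,0,0.4],[0,0,0,0,0,0,0.4],[0,0,0,0,0,0,0.4]]], "squeeze": 15}}

```text
t: 5.1
eef_pos: [628.6, -272.7, 42.8]
ee_rot: [[1.0, -0.0, 0.0], [-0.0, -1.0, -0.0], [0.0, 0.0, -1.0]]
wrist_force: [0.1, 0.8, 1.7]
gripper_width: 0.52
```

{"fn": "play_rows", "kwargs": {"rows": [[[0,0,0.03,0,0,0,0.4],[0,0,0.03,0,0,0,0.4],[0,0,0.03,0,0,0,0.4],[-0.033,-0.009,0,0,0,0,0.4],[-0.033,-0.009,0,0,0,0,0.4],[-0.033,-0.009,0,0,0,0,0.4],[-0.033,-0.009,0,0,0,0,0.4],[-0.033,-0.009,0,0,0,0,0.4]]]}}

```text
t: 5.77
eef_pos: [461.9, -317.8, 132.6]
ee_rot: [[1.0, 0.0, 0.0], [0.0, -1.0, -0.0], [0.0, 0.0, -1.0]]
wrist_force: [-0.4, -0.2, -0.8]
gripper_width: 0.521
```

{"fn": "play_rows", "kwargs": {"rows": [[[-0.034,-0.009,0,0,0,0,0.4],[0,0,0,0,0,0,0.4],[0,0,0,0,0,0,0.4],[0,0,0,0,0,0,0.4]]]}}

```text
t: 6.1
eef_pos: [430.4, -326.5, 132.9]
ee_rot: [[1.0, -0.0, 0.001], [-0.0, -1.0, 0.0], [0.001, -0.0, -1.0]]
wrist_force: [-0.2, 0.6, -1.9]
gripper_width: 0.52
```

Run:
```python
from h import *
c=snap('scene','s5.png'); crop(c,'s5c.png',160,140,220,165,3.6)
c=snap('wrist','w5.png'); s=c['s']; print(s['t'],s['eef_pos'],s['gripper_width'])
```

```text
6.15 [ 430.861 -326.168  132.759] 0.5226877162432132
```

View pics/s5c.png

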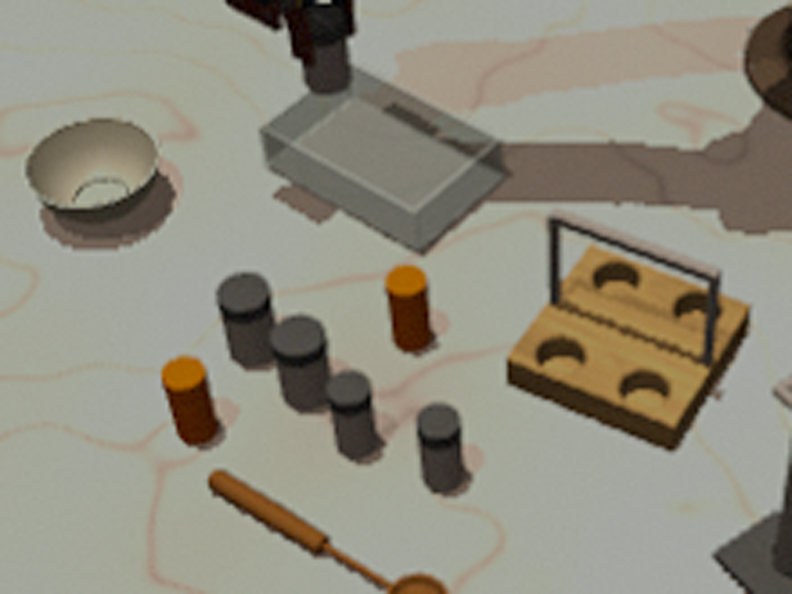

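View pics/w5.png

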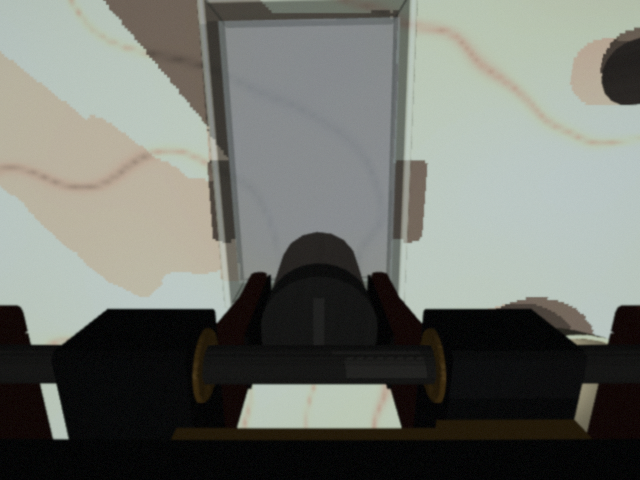

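{"fn": "play_rows", "kwargs": {"rows": [[[-0.001,0,-0.025,0,0,0,0.4],[0,0,-0.025,0,0,0,0.4],[0,0,-0.025,0,0,0,0.4],[0,0,-0.007,0,0,0,0.4],[0,0,0,0,0,0,0.4],[0,0,-0.002,0,0,0,0.4],[0,0,0,0,0,0,0.4]]]}}

```text
t: 6.78
eef_pos: [429.4, -326.9, 49.4]
ee_rot: [[1.0, 0.0, 0.001], [0.0, -1.0, -0.001], [0.001, 0.001, -1.0]]
wrist_force: [-0.3, 0.3, 0.0]
gripper_width: 0.524
```

{"fn": "play_rows", "kwargs": {"rows": [[[0,0,-0.001,0,0,0,0.4],[0,0,0,0,0,0,0.65],[0,0,0,0,0,0,0.65],[0,0,0,0,0,0,0.65],[0,0,0.02,0,0,0,0.65],[0,0,0.03,0,0,0,0.65],[0,0,0.03,0,0,0,0.65],[0,0,0,0,0,0,0.8]]]}}

```text
t: 7.45
eef_pos: [430.7, -328.8, 132.7]
ee_rot: [[1.0, -0.001, 0.007], [-0.001, -1.0, -0.004], [0.007, 0.004, -1.0]]
wrist_force: [0.3, -0.5, 0.6]
gripper_width: 0.695
```

{"fn": "play_rows", "kwargs": {"rows": [[[0.029,0.015,0,0,0,0,0.8],[0.029,0.015,0,0,0,0,0.8],[0.029,0.015,0,0,0,0,0.8],[0.029,0.015,0,0,0,0,0.8],[0.03,0.016,0,0,0,0,0.8],[0.03,0.016,0,0,0,0,0.8],[0.03,0.016,0,0,0,0,0.8],[0.03,0.016,0,0,0,0,0.8]]]}}

```text
t: 8.12
eef_pos: [665.9, -201.4, 127.5]
ee_rot: [[1.0, 0.0, 0.0], [0.0, -1.0, 0.0], [0.0, -0.0, -1.0]]
wrist_force: [0.5, -1.2, 0.2]
gripper_width: 0.802
```

{"fn": "play_rows", "kwargs": {"rows": [[[0,0,0,0,0,0,0.8],[0,0,0,0,0,0,0.8],[0,0,0,0,0,0,0.8]]]}}

```text
t: 8.37
eef_pos: [663.8, -203.2, 127.2]
ee_rot: [[1.0, -0.0, -0.001], [-0.0, -1.0, -0.001], [-0.001, 0.001, -1.0]]
wrist_force: [0.1, -0.5, 0.5]
gripper_width: 0.801
```

Run:
```python
from h import *
c=snap('wrist','w6.png'); s=c['s']; print(s['t'],s['eef_pos'],s['gripper_width'])
for o in lids(c,lo=40): print(*o)
```

```text
8.3667 [ 663.779 -203.167  127.207] 0.8013756495084411
[352.3  51.2] 555 [681.228 -85.411] 20.118633270263672 13.451660935359769
```

View pics/w6.png

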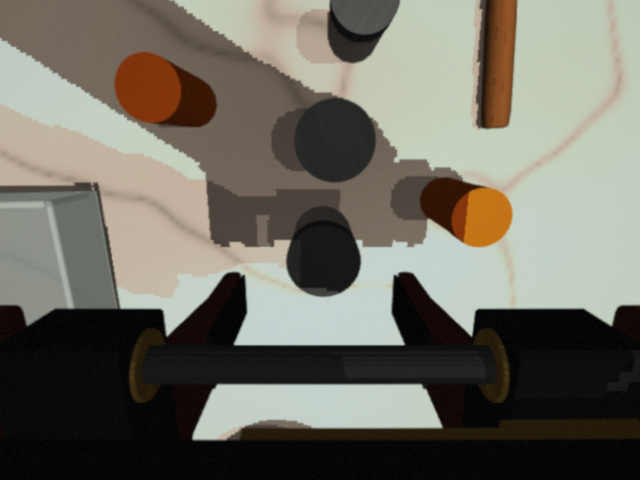

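Run:
```python
from h import *
print(plane(load('w6'),[(323.5,259),(335,139)],75))
```

```text
[[ 666.257 -202.122   75.   ]
 [ 672.484 -130.783   75.   ]]
```

Down, grip, lift.

{"fn": "play_rows", "kwargs": {"rows": [[[0.002,0.001,-0.025,0,0,0,0.8],[0,0,-0.025,0,0,0,0.8],[0,0,-0.025,0,0,0,0.8],[0,0,-0.009,0,0,0,0.8],[0,0,0,0,0,0,0.8],[0,0,0,0,0,0,0.4],[0,0,0,0,0,0,0.4],[0,0,0,0,0,0,0.4]]], "squeeze": 15}}

```text
t: 9.08
eef_pos: [667.5, -202.2, 45.6]
ee_rot: [[1.0, -0.0, 0.003], [-0.0, -1.0, -0.001], [0.003, 0.001, -1.0]]
wrist_force: [-0.1, 0.2, 0.4]
gripper_width: 0.614
```

{"fn": "play_rows", "kwargs": {"rows": [[[0,0,0,0,0,0,0.4],[0,0,0,0,0,0,0.4],[0,0,0,0,0,0,0.4],[0,0,0,0,0,0,0.4]]]}}

```text
t: 9.42
eef_pos: [667.3, -201.8, 45.1]
ee_rot: [[1.0, 0.0, 0.002], [0.0, -1.0, -0.0], [0.002, 0.0, -1.0]]
wrist_force: [-2.2, 0.4, 6.7]
gripper_width: 0.519
```

{"fn": "play_rows", "kwargs": {"rows": [[[0,0,0.03,0,0,0,0.4],[0,0,0.03,0,0,0,0.4],[0,0,0.03,0,0,0,0.4],[-0.03,-0.008,0,0,0,0,0.4],[-0.03,-0.008,0,0,0,0,0.4],[-0.03,-0.008,0,0,0,0,0.4],[-0.03,-0.008,0,0,0,0,0.4],[-0.03,-0.008,0,0,0,0,0.4]]]}}

```text
t: 10.08
eef_pos: [515.1, -241.6, 133.8]
ee_rot: [[1.0, 0.0, 0.0], [0.0, -1.0, 0.0], [0.0, -0.0, -1.0]]
wrist_force: [0.8, -0.3, 0.5]
gripper_width: 0.516
```

{"fn": "play_rows", "kwargs": {"rows": [[[-0.03,-0.008,0,0,0,0,0.4],[-0.03,-0.008,0,0,0,0,0.4],[-0.029,-0.009,0,0,0,0,0.4],[0,0,0,0,0,0,0.4],[0,0,0,0,0,0,0.4],[0,0,0,0,0,0,0.4]]]}}

```text
t: 10.58
eef_pos: [428.6, -266.4, 134.1]
ee_rot: [[1.0, 0.0, 0.001], [0.0, -1.0, 0.0], [0.001, -0.0, -1.0]]
wrist_force: [0.3, 0.3, -1.0]
gripper_width: 0.519
```

Run:
```python
from h import *
c=snap('scene','s7.png'); crop(c,'s7c.png',160,140,220,165,3.6)
print(r.sense()['eef_pos'])
```

```text
[ 428.896 -266.156  133.903]
```

View pics/s7c.png

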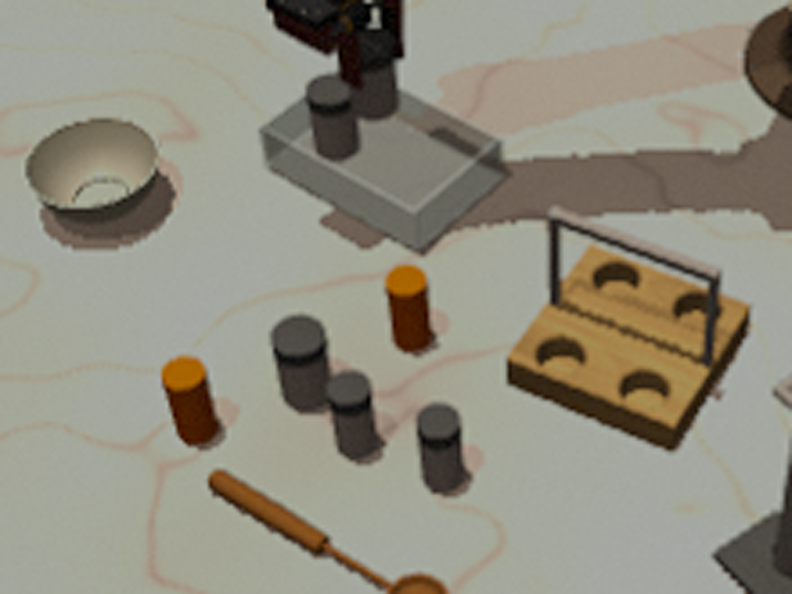

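{"fn": "play_rows", "kwargs": {"rows": [[[0,0,-0.025,0,0,0,0.4],[0,0,-0.025,0,0,0,0.4],[0,0,-0.02,0,0,0,0.4],[0,0,-0.01,0,0,0,0.4],[0,0,0,0,0,0,0.4],[0,0,-0.001,0,0,0,0.4],[0,0,-0.001,0,0,0,0.4],[0,0,0,0,0,0,0.4]]]}}

```text
t: 11.3
eef_pos: [428.4, -266.8, 52.5]
ee_rot: [[1.0, 0.0, 0.002], [0.0, -1.0, -0.001], [0.002, 0.001, -1.0]]
wrist_force: [-0.1, 0.7, -0.4]
gripper_width: 0.523
```

{"fn": "play_rows", "kwargs": {"rows": [[[0,0,0,0,0,0,0.4],[0,0,0,0,0,0,0.65],[0,0,0,0,0,0,0.65],[0,0,0,0,0,0,0.65],[0,0,0.02,0,0,0,0.65],[0,0,0.03,0,0,0,0.65],[0,0,0.03,0,0,0,0.65],[0,0,0,0,0,0,0.8]]]}}

```text
t: 11.97
eef_pos: [429.8, -268.4, 136.3]
ee_rot: [[1.0, -0.001, 0.007], [-0.001, -1.0, -0.002], [0.007, 0.002, -1.0]]
wrist_force: [0.7, -0.8, -0.2]
gripper_width: 0.692
```

{"fn": "play_rows", "kwargs": {"rows": [[[0.03,0.017,0,0,0,0,0.8],[0.03,0.017,0,0,0,0,0.8],[0.03,0.017,0,0,0,0,0.8],[0.03,0.017,0,0,0,0,0.8],[0.031,0.017,0,0,0,0,0.8],[0.031,0.017,0,0,0,0,0.8],[0.031,0.017,0,0,0,0,0.8],[0.031,0.017,0,0,0,0,0.8]]]}}

```text
t: 12.63
eef_pos: [672.9, -129.3, 131.3]
ee_rot: [[1.0, 0.0, -0.0], [0.0, -1.0, 0.0], [-0.0, -0.0, -1.0]]
wrist_force: [-0.7, -0.2, 1.0]
gripper_width: 0.801
```

{"fn": "play_rows", "kwargs": {"rows": [[[0,0,0,0,0,0,0.8],[0,0,0,0,0,0,0.8],[0,0,0,0,0,0,0.8]]]}}

```text
t: 12.88
eef_pos: [670.8, -131.2, 131.0]
ee_rot: [[1.0, -0.0, -0.001], [-0.0, -1.0, -0.001], [-0.001, 0.001, -1.0]]
wrist_force: [-0.8, -0.5, -0.5]
gripper_width: 0.803
```

Run:
```python
from h import *
c=snap('wrist','w8.png'); s=c['s']; print(s['t'],s['eef_pos'],s['gripper_width'])
```

```text
12.8833 [ 670.766 -131.249  131.019] 0.803156455052015
```

View pics/w8.png

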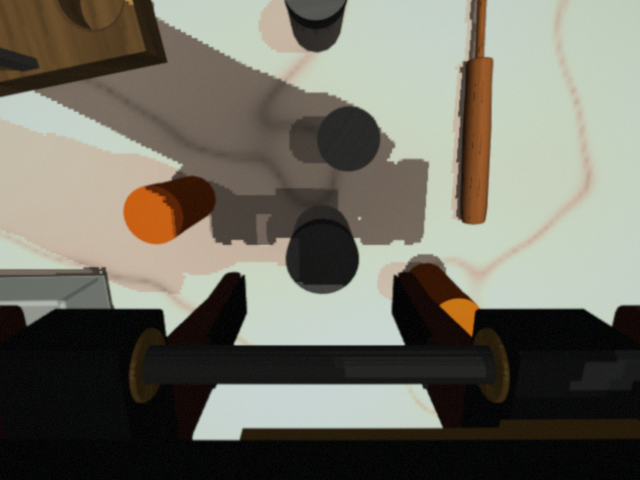

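{"fn": "play_rows", "kwargs": {"rows": [[[0.001,0.001,-0.025,0,0,0,0.8],[0,0,-0.025,0,0,0,0.8],[0,0,-0.025,0,0,0,0.8],[0,0,-0.012,0,0,0,0.8],[0,0,0,0,0,0,0.8],[0,0,0,0,0,0,0.4],[0,0,0,0,0,0,0.4],[0,0,0,0,0,0,0.4]]], "squeeze": 15}}

```text
t: 13.6
eef_pos: [673.6, -130.2, 46.6]
ee_rot: [[1.0, -0.0, 0.003], [-0.0, -1.0, -0.0], [0.003, 0.0, -1.0]]
wrist_force: [-0.0, 0.0, -0.1]
gripper_width: 0.614
```

{"fn": "play_rows", "kwargs": {"rows": [[[0,0,0,0,0,0,0.4],[0,0,0,0,0,0,0.4],[0,0,0,0,0,0,0.4],[0,0,0,0,0,0,0.4]]]}}

```text
t: 13.93
eef_pos: [673.4, -129.8, 46.1]
ee_rot: [[1.0, -0.0, 0.002], [-0.0, -1.0, -0.0], [0.002, 0.0, -1.0]]
wrist_force: [-1.4, -0.1, 7.0]
gripper_width: 0.52
```

{"fn": "play_rows", "kwargs": {"rows": [[[0,0,0.03,0,0,0,0.4],[0,0,0.03,0,0,0,0.4],[0,0,0.03,0,0,0,0.4],[-0.03,-0.01,0,0,0,0,0.4],[-0.03,-0.01,0,0,0,0,0.4],[-0.031,-0.01,0,0,0,0,0.4],[-0.031,-0.01,0,0,0,0,0.4],[-0.031,-0.01,0,0,0,0,0.4]]]}}

```text
t: 14.6
eef_pos: [518.1, -179.7, 134.8]
ee_rot: [[1.0, 0.0, 0.0], [0.0, -1.0, 0.0], [0.0, -0.0, -1.0]]
wrist_force: [0.2, -0.2, -0.6]
gripper_width: 0.523
```

{"fn": "play_rows", "kwargs": {"rows": [[[-0.031,-0.01,0,0,0,0,0.4],[-0.031,-0.01,0,0,0,0,0.4],[-0.031,-0.01,0,0,0,0,0.4],[0,0,0,0,0,0,0.4],[0,0,0,0,0,0,0.4],[0,0,0,0,0,0,0.4]]]}}

```text
t: 15.1
eef_pos: [427.5, -209.4, 135.1]
ee_rot: [[1.0, 0.0, 0.002], [0.0, -1.0, 0.0], [0.002, -0.0, -1.0]]
wrist_force: [0.7, -1.8, -0.9]
gripper_width: 0.519
```

Run:
```python
from h import *
c=snap('scene','s9.png'); crop(c,'s9c.png',160,140,220,165,3.6)
print(r.sense()['eef_pos'])
```

```text
[ 427.812 -209.226  134.996]
```

View pics/s9c.png

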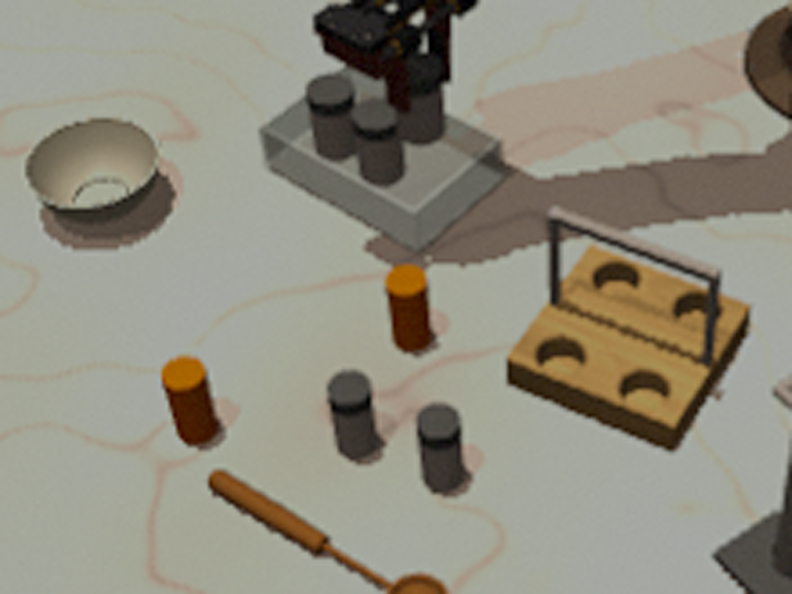

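{"fn": "play_rows", "kwargs": {"rows": [[[0,0,-0.025,0,0,0,0.4],[0,0,-0.025,0,0,0,0.4],[0,0,-0.02,0,0,0,0.4],[0,0,-0.011,0,0,0,0.4],[0,0,0,0,0,0,0.4],[0,0,-0.002,0,0,0,0.4],[0,0,-0.001,0,0,0,0.4],[0,0,0,0,0,0,0.4]]]}}

```text
t: 15.82
eef_pos: [427.3, -209.7, 51.3]
ee_rot: [[1.0, 0.0, 0.001], [0.0, -1.0, -0.0], [0.001, 0.0, -1.0]]
wrist_force: [0.3, -0.7, -0.5]
gripper_width: 0.518
```

{"fn": "play_rows", "kwargs": {"rows": [[[0,0,0,0,0,0,0.4],[0,0,0,0,0,0,0.65],[0,0,0,0,0,0,0.65],[0,0,0,0,0,0,0.65],[0,0,0.02,0,0,0,0.65],[0,0,0.03,0,0,0,0.65],[0,0,0.03,0,0,0,0.65],[0,0,0,0,0,0,0.7]]]}}

```text
t: 16.48
eef_pos: [428.9, -211.1, 135.0]
ee_rot: [[1.0, -0.001, 0.007], [-0.001, -1.0, -0.002], [0.007, 0.002, -1.0]]
wrist_force: [1.3, -0.1, -0.1]
gripper_width: 0.691
```

{"fn": "play_rows", "kwargs": {"rows": [[[0.032,0.019,0,0,0,0,0.65],[0.032,0.019,0,0,0,0,0.65],[0.032,0.019,0,0,0,0,0.65],[0.032,0.019,0,0,0,0,0.65],[0.032,0.019,0,0,0,0,0.65],[0.032,0.019,0,0,0,0,0.65],[0.032,0.019,0,0,0,0,0.65],[0.035,0.019,0,0,0,0,0.65]]]}}

```text
t: 17.15
eef_pos: [686.5, -56.2, 130.0]
ee_rot: [[1.0, 0.0, -0.001], [0.0, -1.0, 0.001], [-0.001, -0.001, -1.0]]
wrist_force: [0.6, -0.5, 1.2]
gripper_width: 0.648
```

{"fn": "play_rows", "kwargs": {"rows": [[[0,0,0,0,0,0,0.65],[0,0,0,0,0,0,0.65],[0,0,0,0,0,0,0.65]]]}}

```text
t: 17.4
eef_pos: [684.8, -58.2, 129.7]
ee_rot: [[1.0, -0.0, -0.002], [-0.0, -1.0, -0.001], [-0.002, 0.001, -1.0]]
wrist_force: [0.4, 0.8, 0.4]
gripper_width: 0.649
```

Run:
```python
from h import *
c=snap('wrist','w10.png'); s=c['s']; print(s['t'],s['eef_pos'],s['gripper_width'],s['joint_positions'])
```

```text
17.4 [684.783 -58.172 129.693] 0.6493409730297528 [-0.352  0.655  0.573  1.552 -0.389  1.052  0.321]
```

View pics/w10.png

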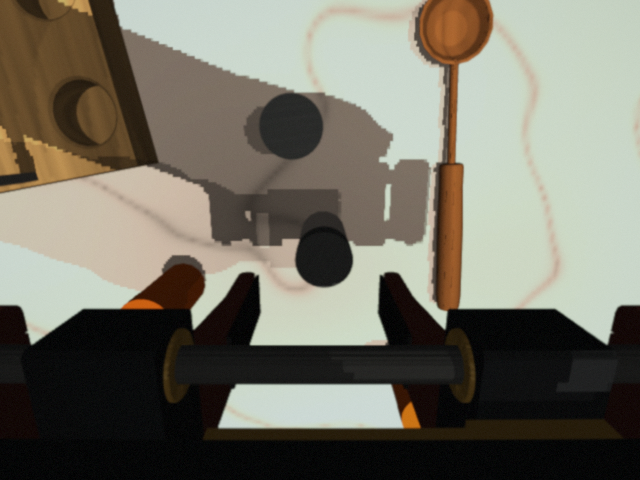

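{"fn": "play_rows", "kwargs": {"rows": [[[0.001,0.001,-0.025,0,0,0,0.65],[0,0,-0.025,0,0,0,0.65],[0,0,-0.025,0,0,0,0.65],[0,0,-0.011,0,0,0,0.65],[0,0,0,0,0,0,0.65],[0,0,0,0,0,0,0.3],[0,0,0,0,0,0,0.3],[0,0,0,0,0,0,0.3]]], "squeeze": 15}}

```text
t: 18.12
eef_pos: [687.6, -57.0, 46.6]
ee_rot: [[1.0, -0.0, 0.003], [-0.0, -1.0, -0.0], [0.003, 0.0, -1.0]]
wrist_force: [0.5, -0.3, 0.4]
gripper_width: 0.465
```

{"fn": "play_rows", "kwargs": {"rows": [[[0,0,0,0,0,0,0.3],[0,0,0,0,0,0,0.3],[0,0,0,0,0,0,0.3],[0,0,0,0,0,0,0.3]]]}}

```text
t: 18.45
eef_pos: [687.6, -56.8, 46.3]
ee_rot: [[1.0, -0.0, 0.002], [-0.0, -1.0, -0.0], [0.002, 0.0, -1.0]]
wrist_force: [0.1, -1.1, 6.4]
gripper_width: 0.402
```

Run:
```python
from h import *
A=np.array
for c in (A([468.7,63.2]),):
  th=np.radians(10.8); R=A([[np.cos(th),-np.sin(th)],[np.sin(th),np.cos(th)]])
  for w in((52,40),(52,-40),(-52,40),(-52,-40)): print(w,c+R@A(w))
```

```text
(52, 40) [512.284 112.235]
(52, -40) [527.274  33.652]
(-52, 40) [410.126  92.748]
(-52, -40) [425.116  14.165]
```

{"fn": "play_rows", "kwargs": {"rows": [[[0,0,0.03,0,0,0,0.3],[0,0,0.03,0,0,0,0.3],[0,0,0.03,0,0,0,0.3],[0,0,0.02,0,0,-0.0367,0.3],[-0.0134,0.0076,0,0,0,-0.0367,0.3],[-0.0134,0.0076,0,0,0,-0.0367,0.3],[-0.0134,0.0076,0,0,0,-0.0367,0.3],[-0.0134,0.0076,0,0,0,-0.0367,0.3]]]}}

```text
t: 19.12
eef_pos: [632.4, -25.7, 155.0]
ee_rot: [[0.835, -0.55, 0.0], [-0.55, -0.835, 0.001], [0.0, -0.001, -1.0]]
wrist_force: [-0.2, 0.2, -0.9]
gripper_width: 0.406
```

{"fn": "play_rows", "kwargs": {"rows": [[[-0.0134,0.0076,0,0,0,-0.0367,0.3],[-0.0134,0.0076,0,0,0,-0.0367,0.3],[-0.0134,0.0076,0,0,0,-0.0367,0.3],[-0.0134,0.0076,0,0,0,-0.0367,0.3],[-0.0134,0.0076,0,0,0,-0.0367,0.3],[-0.0134,0.0076,0,0,0,-0.0367,0.3],[-0.0134,0.0076,0,0,0,-0.0367,0.3],[-0.0134,0.0076,0,0,0,0,0.3]]]}}

```text
t: 19.78
eef_pos: [525.0, 35.2, 154.7]
ee_rot: [[0.179, -0.984, -0.0], [-0.984, -0.179, 0.0], [-0.0, 0.0, -1.0]]
wrist_force: [-0.4, 1.2, -0.5]
gripper_width: 0.413
```

{"fn": "play_rows", "kwargs": {"rows": [[[0,0,0,0,0,0,0.3],[0,0,0,0,0,0,0.3],[0,0,0,0,0,0,0.3],[0,0,0,0,0,0,0.3]]]}}

```text
t: 20.12
eef_pos: [526.6, 34.2, 155.0]
ee_rot: [[0.186, -0.983, 0.001], [-0.983, -0.186, -0.0], [0.0, -0.001, -1.0]]
wrist_force: [0.1, -0.6, -0.1]
gripper_width: 0.407
```

Run:
```python
from h import *
c=snap('wrist','w11.png'); s=c['s']; print(s['t'],s['eef_pos'],s['ee_rot'],s['gripper_width'],s['joint_positions'])
c=snap('scene','s11.png'); crop(c,'s11c.png',160,140,220,165,3.6)
```

```text
20.1167 [526.617  34.189 154.968] [[ 0.186 -0.983  0.001]
 [-0.983 -0.186 -0.   ]
 [ 0.    -0.001 -1.   ]] 0.40674663569048014 [-0.927  0.486  1.04   1.955 -0.504  0.986 -1.032]
```

View pics/w11.png

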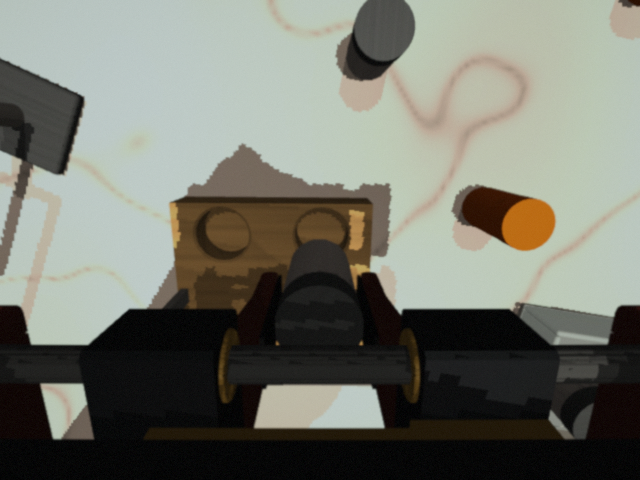

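View pics/s11c.png

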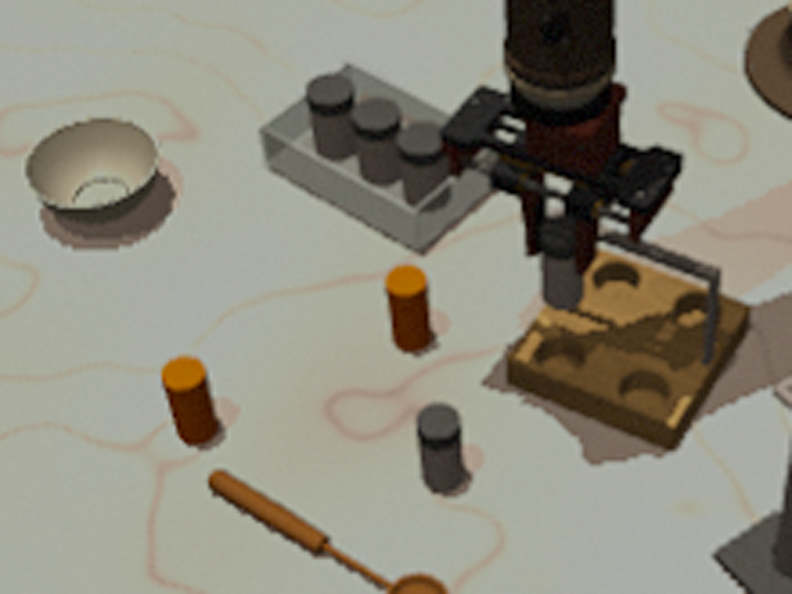

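Run:
```python
from h import *
c=load('w11')
print(proj(c,[[512.3,112.2,35],[527.3,33.7,35]]))
crop(c,'w11c.png',160,180,230,130,3.4)
```

```text
[[219.481 232.95 ]
 [319.686 232.885]]
```

View pics/w11c.png

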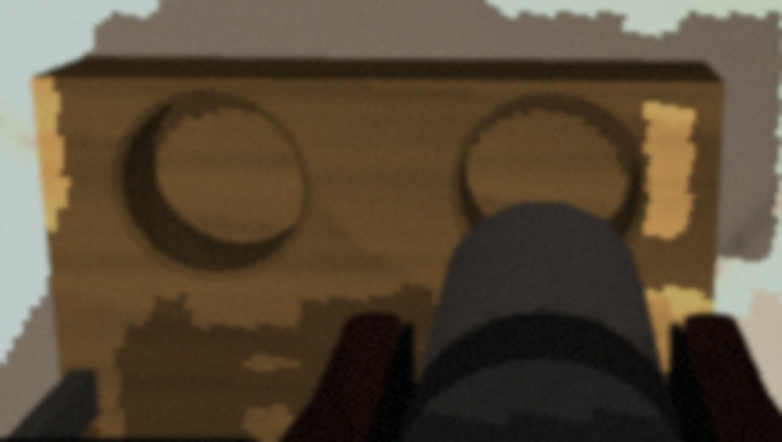

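{"fn": "play_rows", "kwargs": {"rows": [[[0,-0.0024,-0.02,0,0,0,0.3],[0,0,-0.02,0,0,0,0.3],[0,0,-0.02,0,0,0,0.3],[0,0,-0.012,0,0,0,0.3],[0,0,0,0,0,0,0.3],[0,0,0,0,0,0,0.3]]]}}

```text
t: 20.72
eef_pos: [525.8, 31.6, 82.6]
ee_rot: [[0.185, -0.983, -0.001], [-0.983, -0.185, -0.001], [0.001, 0.001, -1.0]]
wrist_force: [-0.1, 0.0, -0.5]
gripper_width: 0.406
```

Run:
```python
from h import *
c=snap('wrist','w12.png'); s=c['s']; print(s['t'],s['eef_pos'],s['wrist_force'])
crop(c,'w12c.png',160,150,260,180,3)
```

```text
20.7167 [525.82   31.594  82.603] [-0.06   0.    -0.502]
```

View pics/w12c.png

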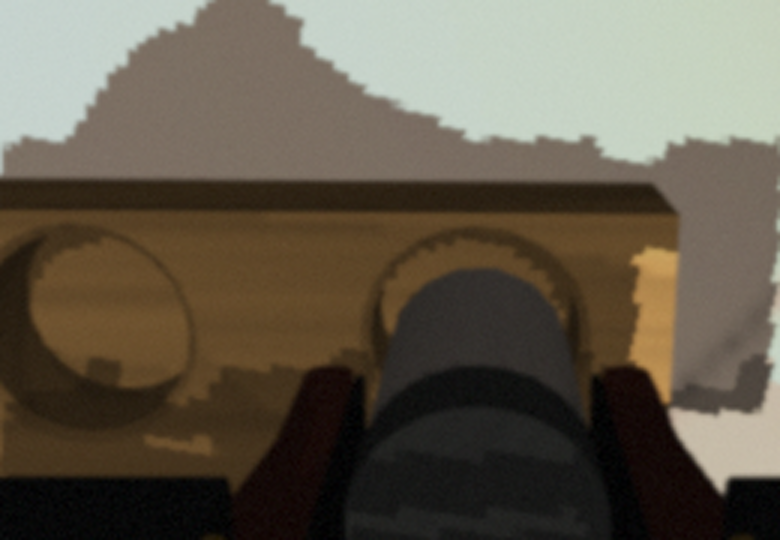

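Run:
```python
from h import *
c=load('w12'); s=c['s']; R=s['ee_rot']; p=s['eef_pos']
ty=R[:,1]; tx=R[:,0]
b=p.copy(); b[2]=82.6-46.3
f=lambda X:(proj(c,[X])[0]-[160,150])*3
print('base edge pred',f(b-18*ty), f(b+18*tx),f(b-18*tx))
lid=b.copy(); lid[2]+=75
print('lid centre',f(lid), f(lid+18*tx),f(lid-18*tx), f(lid-18*ty))
# observed rim far point & well edges -> world
q=lambda u,v,z: plane(c,[(u/3+160,v/3+150)],z)[0]
print('rim far',q(476,228,35),'left',q(370,318,35),'right',q(583,318,35),'left well',q(-10+0,326,35),q(193,328,35),q(95,225,35),q(95,430,35))
print('base far obs',q(476,268,36.3), 'lid far',q(476,405,111.3))
rim=q(476,228,35); print('centre', rim+21.5*ty, 'vs tcp',p)
```

```text
base edge pred [476.94  251.556] [566.638 338.797] [387.033 338.609]
lid centre [477.24  517.944] [611.578 518.045] [342.896 517.772] [477.41  392.069]
rim far [547.84   35.937  35.   ] left [525.697  53.389  35.   ] right [533.654  11.395  35.   ] left well [509.758 128.336  35.   ] [516.976  88.056  35.   ] [534.515 109.534  35.   ] [491.161 105.328  35.   ]
base far obs [540.198  34.489  36.3  ] lid far [541.716  34.775 111.3  ]
centre [526.712  31.954  35.02 ] vs tcp [525.82   31.594  82.603]
```

{"fn": "play_rows", "kwargs": {"rows": [[[0.004,0.0005,-0.001,0,0,0,0.3],[0,0,0,0,0,0,0.3],[0,0,0,0,0,0,0.3],[0,0,0,0,0,0,0.3]]]}}

```text
t: 21.1
eef_pos: [530.1, 32.9, 82.1]
ee_rot: [[0.186, -0.982, 0.001], [-0.982, -0.186, 0.0], [-0.0, -0.001, -1.0]]
wrist_force: [0.2, 0.1, -1.6]
gripper_width: 0.407
```

Run:
```python
from h import *
c=snap('wrist','w13.png'); s=c['s']; print(s['t'],s['eef_pos'],s['wrist_force'])
crop(c,'w13c.png',160,150,260,180,3)
```

```text
21.1 [530.115  32.916  82.108] [ 0.17   0.056 -1.619]
```

View pics/w13c.png

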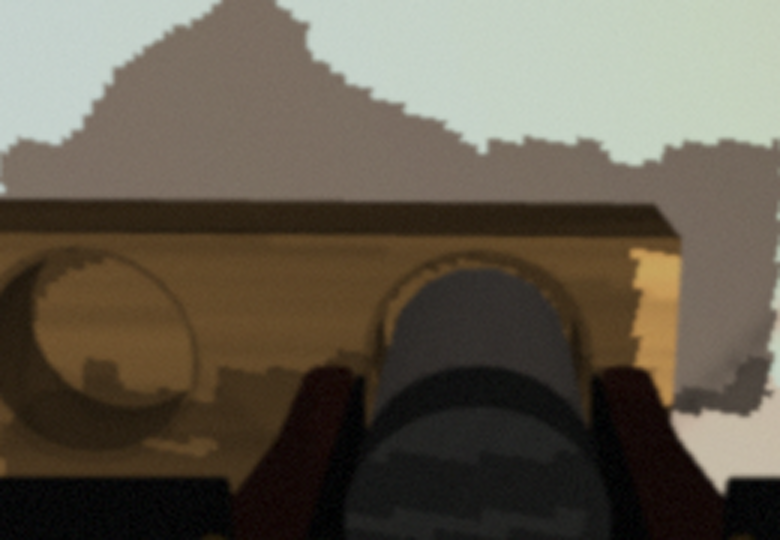

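{"fn": "play_rows", "kwargs": {"rows": [[[0,0,-0.006,0,0,0,0.3],[0,0,-0.006,0,0,0,0.3],[0,0,0,0,0,0,0.3],[0,0,0,0,0,0,0.3]]]}}

```text
t: 21.48
eef_pos: [529.3, 32.7, 69.1]
ee_rot: [[0.186, -0.983, -0.001], [-0.983, -0.186, -0.0], [0.0, 0.001, -1.0]]
wrist_force: [0.3, -0.6, -0.8]
gripper_width: 0.406
```

{"fn": "play_rows", "kwargs": {"rows": [[[0,0,-0.006,0,0,0,0.3],[0,0,-0.006,0,0,0,0.3],[0,0,-0.002,0,0,0,0.3],[0,0,0,0,0,0,0.3],[0,0,0,0,0,0,0.3]]]}}

```text
t: 21.9
eef_pos: [529.7, 32.6, 55.4]
ee_rot: [[0.186, -0.983, -0.0], [-0.983, -0.186, -0.0], [0.0, 0.0, -1.0]]
wrist_force: [-0.6, -0.2, -0.5]
gripper_width: 0.402
```

{"fn": "play_rows", "kwargs": {"rows": [[[0,0,-0.001,0,0,0,0.3],[0,0,0,0,0,0,0.55],[0,0,0,0,0,0,0.55],[0,0,0,0,0,0,0.55],[0,0,0.02,0,0,0,0.55],[0,0,0.03,0,0,0,0.55],[0,0,0.03,0,0,0,0.55],[0,0,0,0,0,0,0.55]]]}}

```text
t: 22.57
eef_pos: [532.5, 32.1, 139.2]
ee_rot: [[0.185, -0.983, 0.006], [-0.983, -0.185, 0.001], [0.0, -0.006, -1.0]]
wrist_force: [1.4, 0.3, -0.5]
gripper_width: 0.549
```

Run:
```python
from h import *
c=snap('wrist','w14.png'); s=c['s']; print(s['t'],s['eef_pos'],s['wrist_force'])
```

```text
22.5667 [532.504  32.064 139.172] [ 1.398  0.314 -0.453]
```

View pics/w14.png

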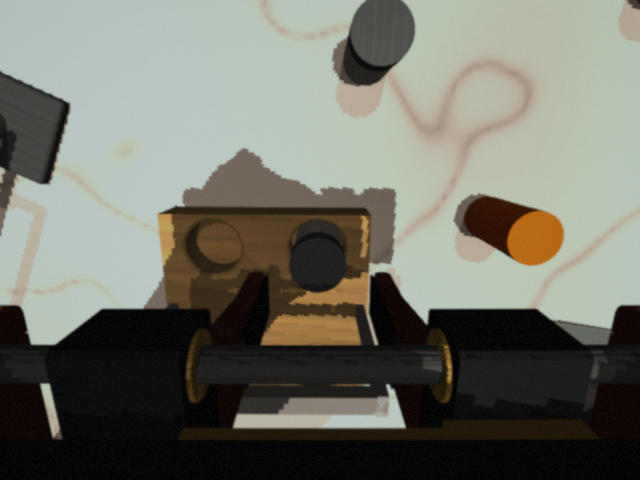

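{"fn": "play_rows", "kwargs": {"rows": [[[0.034,-0.0025,0,0,0,0,0.65],[0.034,-0.0025,0,0,0,0,0.65],[0.034,-0.0025,0,0,0,0,0.65],[0.034,-0.0025,0,0,0,0,0.65],[0,0,0,0,0,0,0.65],[0,0,0,0,0,0,0.65],[0,0,0,0,0,0,0.65],[0,0,0,0,0,0,0.65]]]}}

```text
t: 23.28
eef_pos: [664.6, 22.7, 134.1]
ee_rot: [[0.186, -0.983, -0.001], [-0.983, -0.186, 0.0], [-0.001, 0.001, -1.0]]
wrist_force: [0.3, -0.6, 0.4]
gripper_width: 0.649
```

Run:
```python
from h import *
c=snap('wrist','w15.png'); s=c['s']; print(s['t'],s['eef_pos'],s['wrist_force'])
crop(c,'w15c.png',220,180,200,140,4)
```

```text
23.2833 [664.551  22.731 134.075] [ 0.252 -0.59   0.371]
```

View pics/w15c.png

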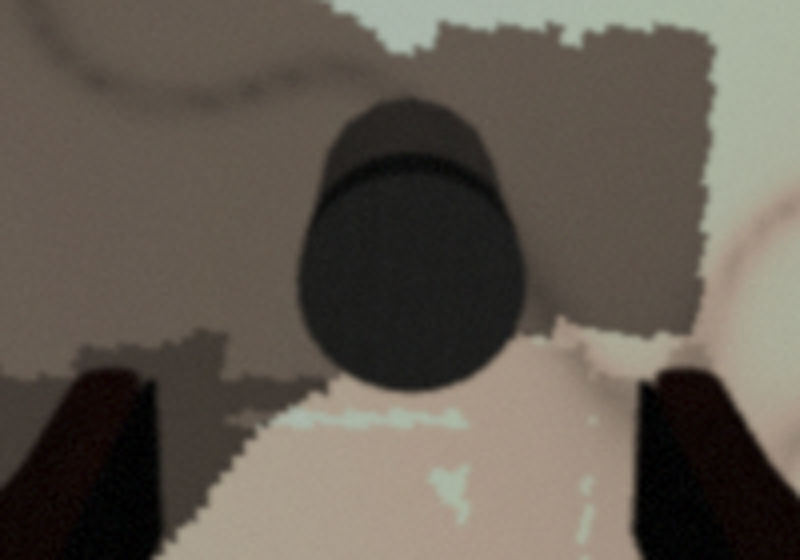

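Run:
```python
from h import *
c=load('w15'); s=c['s']
q=plane(c,[(323,250)],75)[0]; d=q-s['eef_pos']; print(q, 'tool', s['ee_rot'].T@d)
```

```text
[669.203  21.072  75.   ] tool [ 2.534 -4.343 59.068]
```

{"fn": "play_rows", "kwargs": {"rows": [[[0.0025,-0.002,-0.025,0,0,0,0.65],[0,0,-0.025,0,0,0,0.65],[0,0,-0.025,0,0,0,0.65],[0,0,-0.013,0,0,0,0.65],[0,0,0,0,0,0,0.65],[0,0,0,0,0,0,0.3],[0,0,0,0,0,0,0.3],[0,0,0,0,0,0,0.3]]], "squeeze": 15}}

```text
t: 24.0
eef_pos: [669.2, 20.6, 48.4]
ee_rot: [[0.186, -0.983, 0.002], [-0.983, -0.186, 0.0], [0.0, -0.002, -1.0]]
wrist_force: [-0.1, -0.2, 0.7]
gripper_width: 0.464
```

{"fn": "play_rows", "kwargs": {"rows": [[[0,0,0,0,0,0,0.3],[0,0,0,0,0,0,0.3],[0,0,0,0,0,0,0.3],[0,0,0,0,0,0,0.3]]]}}

```text
t: 24.33
eef_pos: [669.3, 20.7, 48.1]
ee_rot: [[0.186, -0.983, 0.002], [-0.983, -0.186, 0.0], [-0.0, -0.002, -1.0]]
wrist_force: [-0.7, 0.7, 6.1]
gripper_width: 0.408
```

{"fn": "play_rows", "kwargs": {"rows": [[[0,0,0.033,0,0,0,0.3],[0,0,0.033,0,0,0,0.3],[0,0,0.033,0,0,0,0.3],[-0.02,0.005,0.033,0,0,0,0.3],[-0.02,0.005,0.033,0,0,0,0.3],[-0.03,0.009,0,0,0,0,0.3],[-0.03,0.009,0,0,0,0,0.3],[-0.03,0.009,0,0,0,0,0.3]]]}}

```text
t: 25.0
eef_pos: [537.1, 57.8, 212.0]
ee_rot: [[0.186, -0.983, 0.001], [-0.983, -0.186, 0.001], [-0.001, -0.001, -1.0]]
wrist_force: [-0.1, 0.8, 0.3]
gripper_width: 0.41
```

{"fn": "play_rows", "kwargs": {"rows": [[[-0.032,0.008,0,0,0,0,0.3],[-0.032,0.008,0,0,0,0,0.3],[-0.032,0.008,0,0,0,0,0.3],[-0.033,0.0095,0,0,0,0,0.3],[0,0,0,0,0,0,0.3],[0,0,0,0,0,0,0.3],[0,0,0,0,0,0,0.3],[0,0,0,0,0,0,0.3]]]}}

```text
t: 25.67
eef_pos: [423.0, 87.0, 213.9]
ee_rot: [[0.183, -0.983, 0.004], [-0.983, -0.183, -0.001], [0.002, -0.003, -1.0]]
wrist_force: [0.8, 0.0, -0.5]
gripper_width: 0.409
```

Run:
```python
from h import *
c=snap('wrist','w16.png'); s=c['s']; print(s['t'],s['eef_pos'],s['wrist_force'])
c=snap('scene','s16.png'); crop(c,'s16c.png',160,140,220,165,3.6)
```

```text
25.6667 [423.024  87.006 213.948] [ 0.811  0.041 -0.46 ]
```

View pics/w16.png

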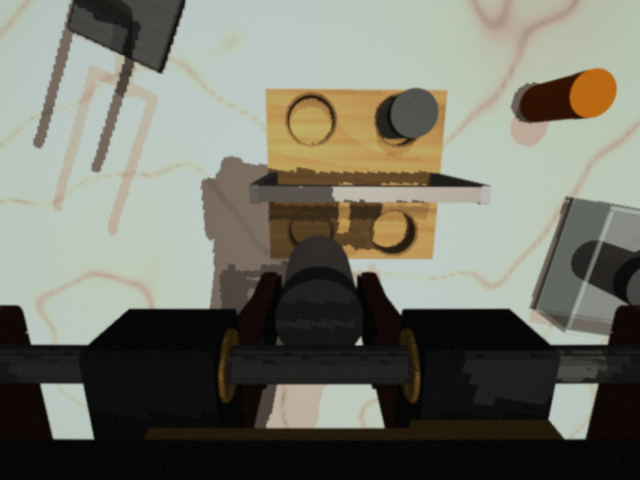

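View pics/s16c.png

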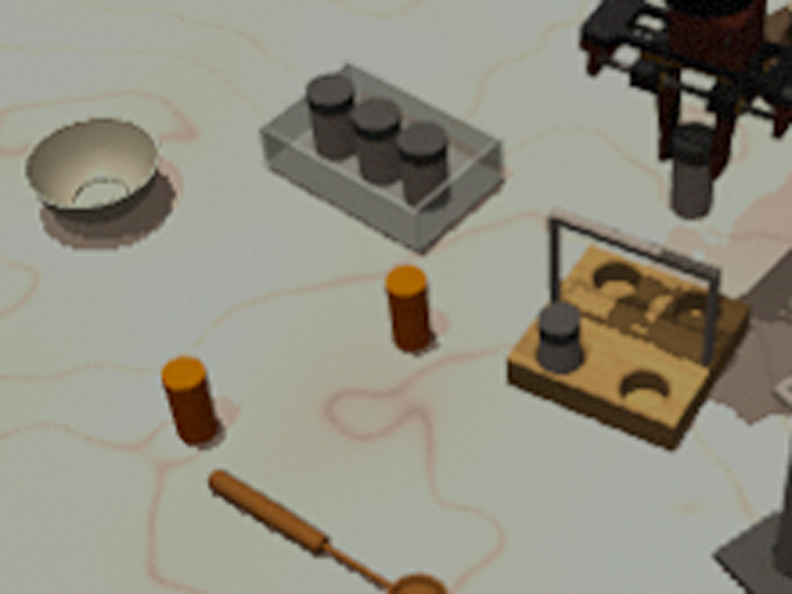

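{"fn": "play_rows", "kwargs": {"rows": [[[0,0,0,0,0,0,0.3],[0,0,0,0,0,0,0.3],[0,0,0,0,0,0,0.3]]]}}

```text
t: 26.02
eef_pos: [422.1, 87.0, 213.5]
ee_rot: [[0.183, -0.983, 0.003], [-0.983, -0.183, -0.002], [0.002, -0.002, -1.0]]
wrist_force: [0.6, 0.3, -1.0]
gripper_width: 0.409
```

Run:
```python
from h import *
s=r.sense(); print(s['joint_positions'])
```

```text
[-1.489  0.16   1.33   2.102 -0.181  1.006 -1.451]
```

{"fn": "play_rows", "kwargs": {"rows": [[[0,0,0,0,0,0.036,0.3],[0,0,0,0,0,0.036,0.3],[0,0,0,0,0,0.036,0.3],[0,0,0,0,0,0.036,0.3],[0,0,0,0,0,0.036,0.3],[0,0,0,0,0,0.036,0.3],[0,0,0,0,0,0.036,0.3],[0,0,0,0,0,0.036,0.3]]]}}

```text
t: 26.68
eef_pos: [421.9, 87.7, 213.5]
ee_rot: [[0.889, -0.457, 0.002], [-0.457, -0.889, 0.001], [0.002, -0.002, -1.0]]
wrist_force: [0.1, 0.8, -0.5]
gripper_width: 0.402
```

{"fn": "play_rows", "kwargs": {"rows": [[[0,0,0,0,0,0.036,0.3],[0,0,0,0,0,0.036,0.3],[0,0,0,0,0,0.036,0.3],[0,0,0,0,0,0.036,0.3],[0,0,0,0,0,0.036,0.3],[0,0,0,0,0,0.036,0.3],[0,0,0,0,0,0.036,0.3],[0,0,0,0,0,0.036,0.3]]]}}

```text
t: 27.35
eef_pos: [421.9, 87.6, 213.5]
ee_rot: [[0.909, 0.417, 0.0], [0.417, -0.909, 0.002], [0.001, -0.002, -1.0]]
wrist_force: [-0.4, 0.1, -1.5]
gripper_width: 0.404
```

Run:
```python
from h import *
s=r.sense(); print(s['joint_positions'],s['eef_pos'])
```

```text
[-1.227  0.088  0.993  2.095 -0.09   1.     0.243] [421.908  87.621 213.462]
```

{"fn": "play_rows", "kwargs": {"rows": [[[0,0,0,0,0,0.036,0.3],[0,0,0,0,0,0.036,0.3],[0,0,0,0,0,0.036,0.3],[0,0,0,0,0,0.036,0.3],[0,0,0,0,0,0.036,0.3],[0,0,0,0,0,0.036,0.3],[0,0,0,0,0,0.036,0.3],[0,0,0,0,0,0.036,0.3]]]}}

```text
t: 28.02
eef_pos: [421.9, 87.6, 213.4]
ee_rot: [[0.234, 0.972, -0.002], [0.972, -0.234, 0.002], [0.001, -0.002, -1.0]]
wrist_force: [0.0, -0.6, -1.2]
gripper_width: 0.407
```

{"fn": "play_rows", "kwargs": {"rows": [[[0,0,0,0,0,0.036,0.3],[0,0,0,0,0,0.036,0.3],[0,0,0,0,0,0.036,0.3],[0,0,0,0,0,0.016,0.3],[0,0,0,0,0,0,0.3],[0,0,0,0,0,0,0.3]]]}}

```text
t: 28.52
eef_pos: [421.9, 87.6, 213.5]
ee_rot: [[-0.145, 0.989, -0.003], [0.989, 0.145, 0.001], [0.001, -0.002, -1.0]]
wrist_force: [-0.2, -0.0, -0.2]
gripper_width: 0.409
```

Run:
```python
from h import *
s=r.sense(); print(s['joint_positions'],s['eef_pos'],np.degrees(np.arctan2(s['ee_rot'][1,0],s['ee_rot'][0,0])))
```

```text
[-1.108  0.082  0.859  2.089 -0.076  1.003  1.507] [421.895  87.629 213.455] 98.35622612947564
```

{"fn": "play_rows", "kwargs": {"rows": [[[-0.006,0.002,-0.01,0,0,0.0135,0.3],[-0.006,0.0015,-0.02,0,0,0,0.3],[0,0,-0.02,0,0,0,0.3],[0,0,-0.02,0,0,0,0.3],[0,0,0,0,0,0,0.3],[0,0,0,0,0,0,0.3],[0,0,0,0,0,0,0.3]]]}}

```text
t: 29.1
eef_pos: [410.4, 91.2, 144.3]
ee_rot: [[-0.188, 0.982, -0.002], [0.982, 0.188, 0.001], [0.001, -0.002, -1.0]]
wrist_force: [0.9, 0.3, -0.0]
gripper_width: 0.402
```

Run:
```python
from h import *
c=snap('wrist','w17.png'); s=c['s']; print(s['t'],s['eef_pos'],s['ee_rot'],s['joint_positions'])
```

```text
29.1 [410.376  91.241 144.3  ] [[-0.188  0.982 -0.002]
 [ 0.982  0.188  0.001]
 [ 0.001 -0.002 -1.   ]] [-1.058  0.194  0.832  2.194 -0.196  0.827  1.658]
```

View pics/w17.png

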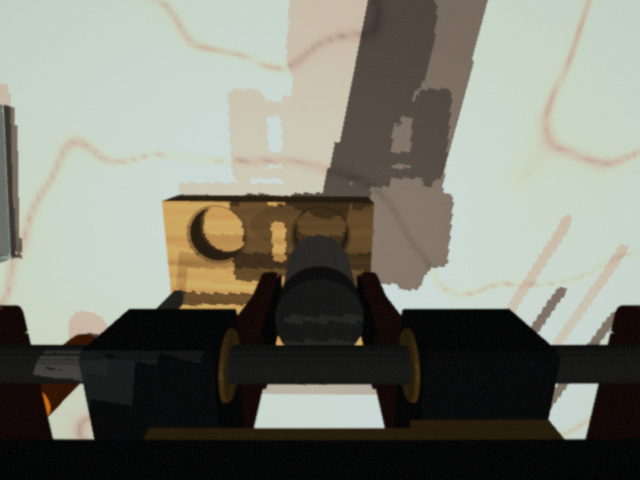

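{"fn": "play_rows", "kwargs": {"rows": [[[0,0,-0.02,0,0,0,0.3],[0,0,-0.02,0,0,0,0.3],[0,0,-0.018,0,0,0,0.3],[0,0,0,0,0,0,0.3],[0,0,0,0,0,0,0.3],[0,0,0,0,0,0,0.3]]]}}

```text
t: 29.65
eef_pos: [410.7, 91.5, 86.8]
ee_rot: [[-0.189, 0.982, -0.001], [0.982, 0.189, 0.002], [0.002, -0.001, -1.0]]
wrist_force: [0.2, 0.3, -0.7]
gripper_width: 0.404
```

Run:
```python
from h import *
c=snap('wrist','w18.png'); s=c['s']; print(s['t'],s['eef_pos'],s['wrist_force'])
crop(c,'w18c.png',160,150,260,180,3)
```

```text
29.65 [410.701  91.54   86.768] [ 0.216  0.276 -0.72 ]
```

View pics/w18c.png

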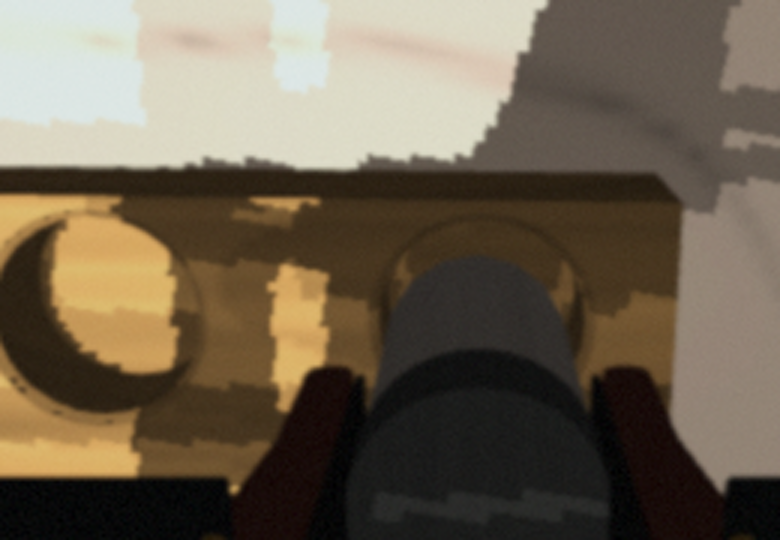

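{"fn": "play_rows", "kwargs": {"rows": [[[-0.0045,-0.0004,-0.002,0,0,0,0.3],[0,0,0,0,0,0,0.3],[0,0,0,0,0,0,0.3],[0,0,0,0,0,0,0.3]]]}}

```text
t: 30.03
eef_pos: [405.4, 91.3, 83.9]
ee_rot: [[-0.19, 0.982, -0.002], [0.982, 0.19, 0.002], [0.002, -0.002, -1.0]]
wrist_force: [-0.2, 0.1, -1.3]
gripper_width: 0.407
```

Run:
```python
from h import *
c=snap('wrist','w19.png'); s=c['s']; print(s['t'],s['eef_pos'],s['wrist_force'])
crop(c,'w19c.png',160,150,260,180,3)
```

```text
30.0333 [405.386  91.251  83.869] [-0.234  0.148 -1.342]
```

View pics/w19c.png

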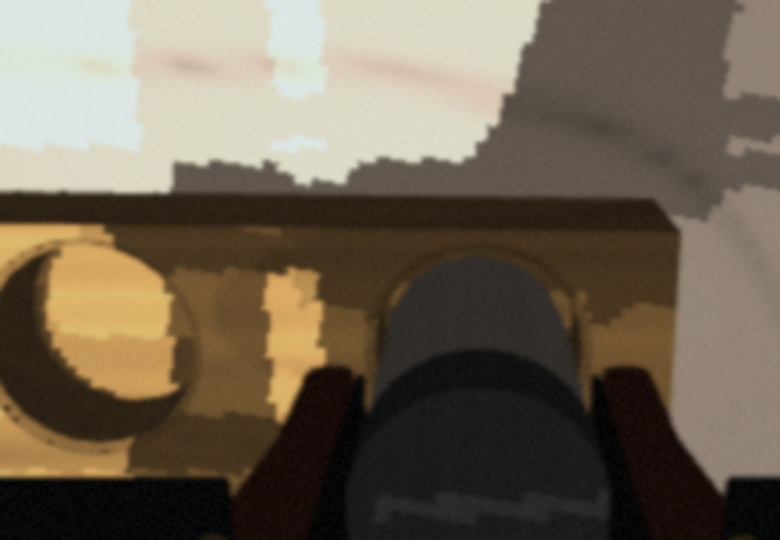

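{"fn": "play_rows", "kwargs": {"rows": [[[0.0006,0,-0.006,0,0,0,0.3],[0,0,-0.006,0,0,0,0.3],[0,0,0,0,0,0,0.3],[0,0,0,0,0,0,0.3]]]}}

```text
t: 30.42
eef_pos: [405.7, 90.7, 71.0]
ee_rot: [[-0.189, 0.982, -0.003], [0.982, 0.189, 0.0], [0.001, -0.003, -1.0]]
wrist_force: [-0.0, 0.6, -0.7]
gripper_width: 0.405
```

{"fn": "play_rows", "kwargs": {"rows": [[[0,0,-0.006,0,0,0,0.3],[0,0,-0.006,0,0,0,0.3],[0,0,-0.002,0,0,0,0.3],[0,0,0,0,0,0,0.3],[0,0,0,0,0,0,0.3]]]}}

```text
t: 30.83
eef_pos: [405.8, 90.8, 57.3]
ee_rot: [[-0.19, 0.982, -0.003], [0.982, 0.19, 0.001], [0.001, -0.003, -1.0]]
wrist_force: [0.0, -0.1, -0.6]
gripper_width: 0.407
```

{"fn": "play_rows", "kwargs": {"rows": [[[0,0,-0.001,0,0,0,0.3],[0,0,0,0,0,0,0.55],[0,0,0,0,0,0,0.55],[0,0,0,0,0,0,0.55],[0,0,0.02,0,0,0,0.55],[0,0,0.03,0,0,0,0.55],[0,0,0.03,0,0,0,0.55],[0,0,0.03,0,0,0,0.55]]]}}

```text
t: 31.5
eef_pos: [405.6, 90.3, 167.6]
ee_rot: [[-0.189, 0.982, -0.003], [0.982, 0.189, -0.0], [0.0, -0.003, -1.0]]
wrist_force: [0.0, 0.7, -0.0]
gripper_width: 0.551
```

{"fn": "play_rows", "kwargs": {"rows": [[[0,0,0.035,0,0,0,0.55],[0,0,0.035,0,0,0,0.55],[0,0,0.035,0,0,0,0.55],[0,0,0.035,0,0,0,0.55],[0,0,0,0,0,0,0.8],[0,0,0,0,0,0,0.8],[0,0,0,0,0,0,0.8]]]}}

```text
t: 32.08
eef_pos: [405.5, 91.0, 306.0]
ee_rot: [[-0.19, 0.982, -0.003], [0.982, 0.19, 0.002], [0.002, -0.003, -1.0]]
wrist_force: [-0.5, -0.1, -0.6]
gripper_width: 0.738
```

Run:
```python
from h import *
c=snap('wrist','w20.png'); s=c['s']; print(s['t'],s['eef_pos'],s['wrist_force'],s['joint_positions'])
c=snap('scene','s20.png'); crop(c,'s20c.png',160,140,300,200,2.6)
```

```text
32.0833 [405.463  90.983 306.035] [-0.492 -0.1   -0.554] [-1.223 -0.108  0.839  1.977  0.082  1.24   1.349]
```

View pics/w20.png

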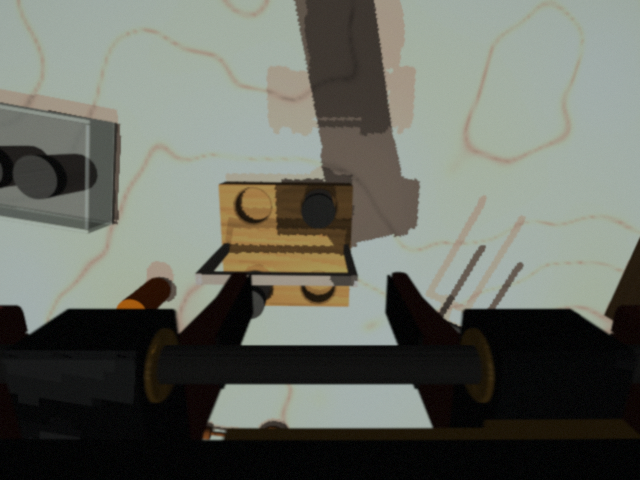

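View pics/s20c.png

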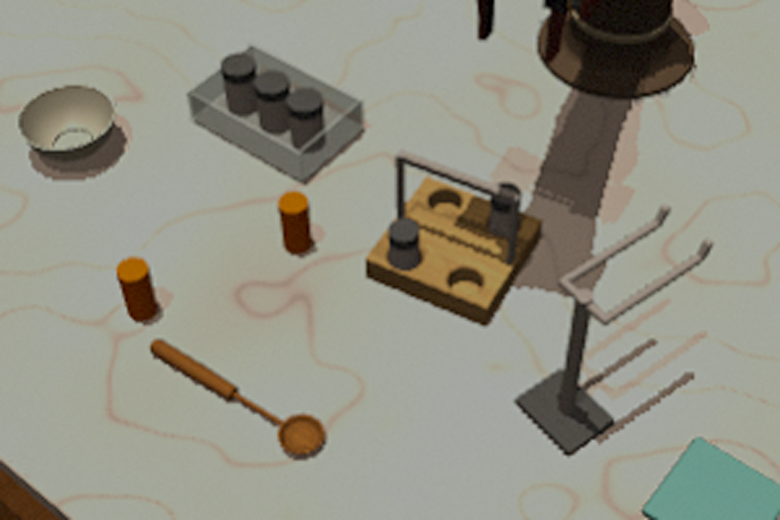

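{"fn": "play_rows", "kwargs": {"rows": [[[0.001,0.011,0.005,0,0,-0.0385,0.8],[0.001,0.011,0.005,0,0,-0.0385,0.8],[0.001,0.011,0.005,0,0,-0.0385,0.8],[0.001,0.011,0.005,0,0,-0.0385,0.8],[0.001,0.011,0.005,0,0,-0.0385,0.8],[0.001,0.011,0.005,0,0,-0.0385,0.8],[0.001,0.011,0.005,0,0,-0.0385,0.8],[0.001,0.011,0.005,0,0,-0.0385,0.8]]]}}

```text
t: 32.85
eef_pos: [413.5, 179.2, 345.3]
ee_rot: [[0.705, 0.709, -0.003], [0.709, -0.705, 0.0], [-0.002, -0.002, -1.0]]
wrist_force: [0.6, -0.7, 1.1]
gripper_width: 0.802
```

{"fn": "play_rows", "kwargs": {"rows": [[[0.001,0.011,0.005,0,0,-0.0385,0.8],[0.001,0.011,0.005,0,0,-0.0385,0.8],[0.001,0.011,0.005,0,0,-0.0385,0.8],[0.001,0.011,0,0,0,-0.0385,0.8],[0.001,0.011,0,0,0,-0.0385,0.8],[0,0,0,0,0,0,0.8],[0,0,0,0,0,0,0.8],[0,0,0,0,0,0,0.8]]]}}

```text
t: 33.52
eef_pos: [418.8, 233.1, 360.7]
ee_rot: [[0.981, 0.191, 0.0], [0.191, -0.981, 0.001], [0.0, -0.001, -1.0]]
wrist_force: [-0.3, 0.2, 0.1]
gripper_width: 0.802
```

Run:
```python
from h import *
c=snap('wrist','w21.png'); s=c['s']; print(s['t'],s['eef_pos'],s['ee_rot'],s['joint_positions'])
```

```text
33.5167 [418.814 233.092 360.713] [[ 0.981  0.191  0.   ]
 [ 0.191 -0.981  0.001]
 [ 0.    -0.001 -1.   ]] [-1.256  0.043  0.687  1.755 -0.029  1.353 -0.371]
```

View pics/w21.png

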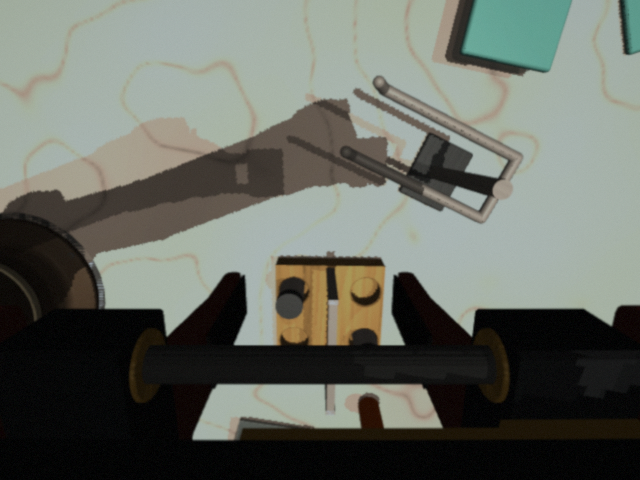

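{"fn": "play_rows", "kwargs": {"rows": [[[0.03,0.02,0,0,0,0,0.8],[0.03,0.02,0,0,0,0,0.8],[0.03,0.02,0,0,0,0,0.8],[0,0,0,0,0,0,0.8],[0,0,0,0,0,0,0.8],[0,0,0,0,0,0,0.8]]]}}

```text
t: 34.07
eef_pos: [508.9, 292.7, 361.2]
ee_rot: [[0.982, 0.188, 0.0], [0.188, -0.982, 0.001], [0.001, -0.001, -1.0]]
wrist_force: [-0.8, -0.8, -0.3]
gripper_width: 0.798
```

Run:
```python
from h import *
c=snap('wrist','w22.png'); s=c['s']; print(s['t'],s['eef_pos'],s['joint_positions'])
crop(c,'w22c.png',230,80,220,200,3.0)
crop(load('w21'),'w21c.png',330,60,210,180,3.6)
```

```text
34.0667 [508.925 292.653 361.176] [-1.147  0.301  0.726  1.518 -0.202  1.399 -0.22 ]
```

View pics/w22c.png

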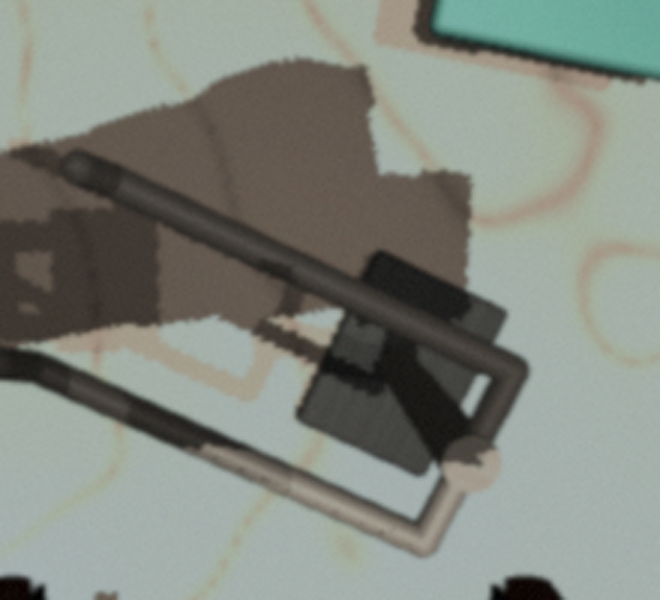

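View pics/w21c.png

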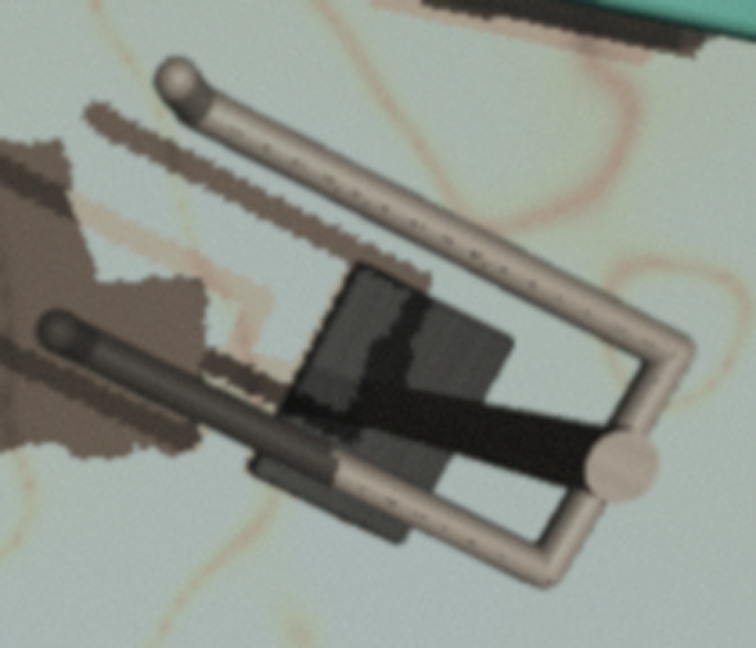

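Run:
```python
from h import *
A=np.array; a=load('w21');b=load('w22')
P=A([(622,466),(672,353),(545,567),(178,78)])/3.6+[330,60]
Q=A([(471,463),(508,368),(425,537),(77,165)])/3.0+[230,80]
t=tri(a,P,b,Q); print(t)
tb=plane(a,[A((62,330))/3.6+[330,60]],214)[0]; print('tipB',tb); ta=t[3,:3]
print(plane(a,[A((178,78))/3.6+[330,60]],214))
print('c21',plane(a,P[:3],198),'c22',plane(b,Q[:3],198))
for ca,cb,ta2 in ((t[1],t[2],ta),):
    m=(ca+cb)[:2]/2; n=(ta2+tb)[:2]/2; d=m-n; print(m,n,np.linalg.norm(d),np.degrees(np.arctan2(d[1],d[0])))
    y=(ca-cb)[:2]; print(np.linalg.norm(y),np.degrees(np.arctan2(-y[0],y[1])))
    u=d/np.linalg.norm(d); print('seat from tips',n+27*u,'from post',t[0,:2]-118*u)
```

```text
[[571.321 294.754 202.422   0.082]
 [577.018 323.818 196.893   1.433]
 [565.224 266.073 192.255   0.546]
 [443.061 358.059 210.676   0.483]]
tipB [429.236 299.873 214.   ]
[[442.783 357.255 214.   ]]
c21 [[573.651 294.623 198.   ]
 [576.891 323.168 198.   ]
 [562.613 266.474 198.   ]] c22 [[572.346 293.869 198.   ]
 [576.326 324.551 198.   ]
 [563.851 267.969 198.   ]]
[571.121 294.946] [436.149 328.966] 139.19369049246797 -14.146965315534601
58.93790444711641 -11.543399717794625
seat from tips [462.33  322.367] from post [456.899 323.595]
```

{"fn": "play_rows", "kwargs": {"rows": [[[-0.006,-0.034,0,0,0,0,0.6],[-0.006,-0.034,0,0,0,0,0.6],[-0.006,-0.034,0,0,0,0,0.6],[-0.006,-0.034,0,0,0,0,0.6],[-0.006,-0.034,-0.01,0,0,0,0.6],[-0.006,-0.033,-0.02,0,0,0,0.6],[-0.005,-0.028,-0.03,0,0,0,0.6],[0,0,-0.035,0,0,0,0.6]]]}}

```text
t: 34.78
eef_pos: [467.1, 56.9, 268.0]
ee_rot: [[0.983, 0.182, 0.005], [0.182, -0.983, 0.008], [0.007, -0.007, -1.0]]
wrist_force: [1.5, 0.6, -0.2]
gripper_width: 0.598
```

{"fn": "play_rows", "kwargs": {"rows": [[[0,0,-0.035,0,0,0,0.6],[0,0,-0.03,0,0,0,0.6],[0,0,0,0,0,0,0.6],[0,0,0,0,0,0,0.6],[0,0,0,0,0,0,0.6]]]}}

```text
t: 35.2
eef_pos: [468.6, 62.9, 203.5]
ee_rot: [[0.982, 0.188, 0.003], [0.188, -0.982, 0.004], [0.004, -0.003, -1.0]]
wrist_force: [-0.0, 0.1, 0.0]
gripper_width: 0.595
```

Run:
```python
from h import *
c=snap('wrist','w23.png'); s=c['s']; print(s['t'],s['eef_pos'],s['ee_rot'],s['joint_positions'])
d=snap('scene','s23.png'); crop(d,'s23c.png',260,140,200,150,4)
th=np.radians(10.8); 
for y in(-74,0,74): print(proj(c,[[468-np.sin(th)*y,61.8+np.cos(th)*y,145]]))
```

```text
35.2 [468.577  62.941 203.524] [[ 0.982  0.188  0.003]
 [ 0.188 -0.982  0.004]
 [ 0.004 -0.003 -1.   ]] [-0.946  0.201  0.831  2.019 -0.182  0.99   0.163]
[[317.639 362.08 ]]
[[317.756 259.465]]
[[317.896 138.572]]
```

View pics/w23.png

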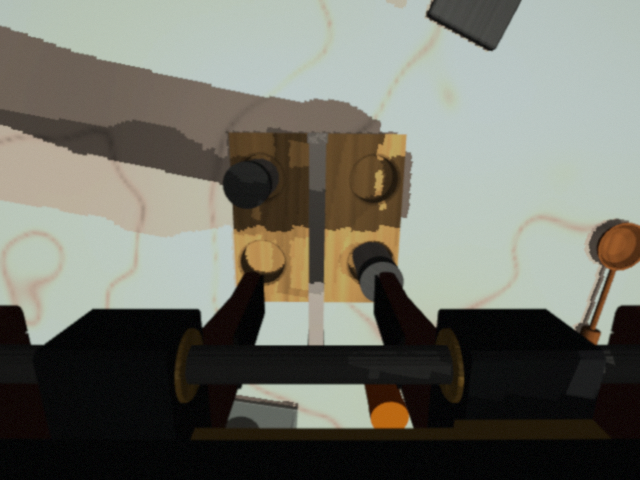

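View pics/s23c.png

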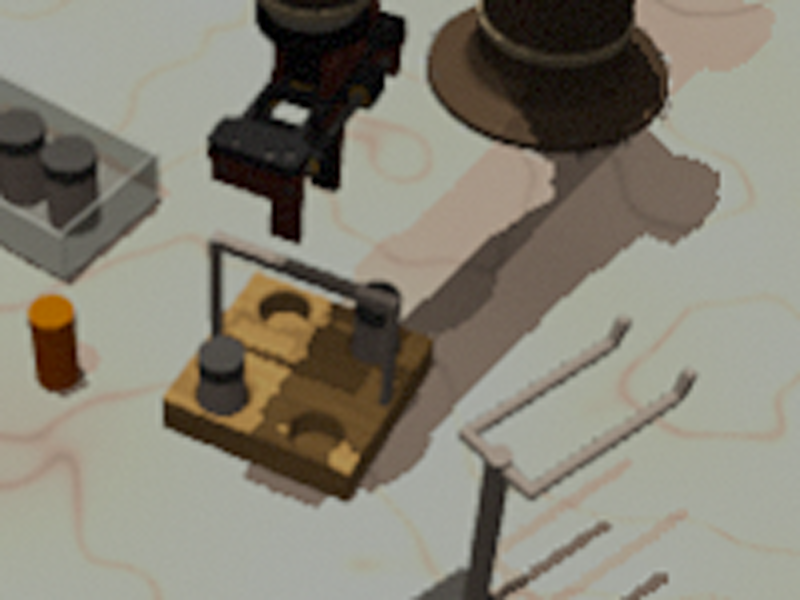

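{"fn": "play_rows", "kwargs": {"rows": [[[-0.0005,0,-0.025,0,0,0,0.5],[0,0,-0.025,0,0,0,0.5],[0,0,-0.02,0,0,0,0.5],[0,0,-0.012,0,0,0,0.5],[0,0,0,0,0,0,0.5],[0,0,0,0,0,0,0.5],[0,0,0,0,0,0,0.5]]], "squeeze": 40}}

```text
t: 35.88
eef_pos: [468.5, 63.3, 121.0]
ee_rot: [[0.982, 0.188, 0.003], [0.188, -0.982, 0.003], [0.004, -0.003, -1.0]]
wrist_force: [0.8, 0.0, 0.5]
gripper_width: 0.501
```

{"fn": "play_rows", "kwargs": {"rows": [[[0,0,0,0,0,0,0.25],[0,0,0,0,0,0,0.2],[0,0,0,0,0,0,0.15],[0,0,0,0,0,0,0.1],[0,0,0,0,0,0,0],[0,0,0,0,0,0,0],[0,0,0,0,0,0,0],[0,0,0,0,0,0,0]]], "squeeze": 40}}

```text
t: 36.55
eef_pos: [467.3, 63.1, 119.6]
ee_rot: [[0.982, 0.188, 0.001], [0.188, -0.982, 0.003], [0.001, -0.002, -1.0]]
wrist_force: [-1.4, 0.6, 3.3]
gripper_width: 0.108
```

{"fn": "play_rows", "kwargs": {"rows": [[[0,0,0,0,0,0,0],[0,0,0,0,0,0,0],[0,0,0.003,0,0,0,0],[0,0,0.003,0,0,0,0],[0,0,0.006,0,0,0,0],[0,0,0.008,0,0,0,0],[0,0,0,0,0,0,0],[0,0,0,0,0,0,0]]]}}

```text
t: 37.22
eef_pos: [467.9, 63.3, 140.1]
ee_rot: [[0.982, 0.189, 0.002], [0.189, -0.982, 0.003], [0.003, -0.003, -1.0]]
wrist_force: [0.0, 0.4, -6.9]
gripper_width: 0.108
```

Run:
```python
from h import *
c=snap('side','d24.png'); s=c['s']; print(s['t'],s['eef_pos'],s['wrist_force'],s['moment'])
crop(c,'d24c.png',200,160,200,180,3.3)
```

```text
37.2167 [467.889  63.26  140.118] [ 0.029  0.434 -6.902] [-0.003  0.104 -0.037]
```

View pics/d24c.png

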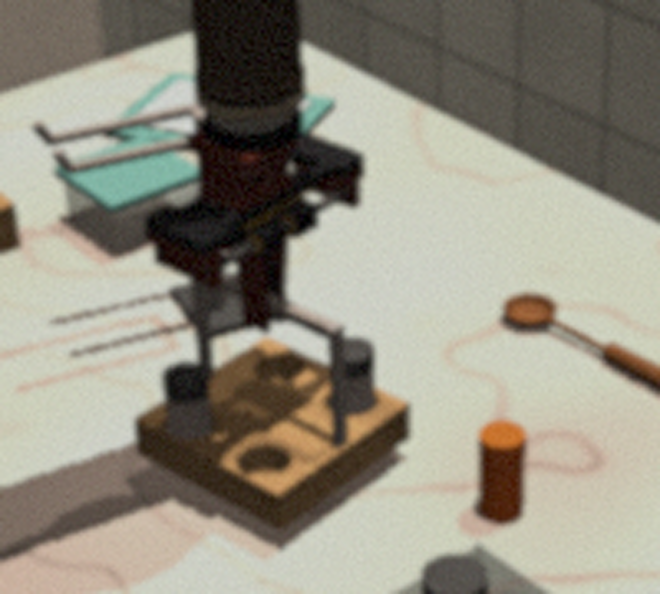

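{"fn": "play_rows", "kwargs": {"rows": [[[0,0,0.02,0,0,0,0],[0,0,0.025,0,0,0,0],[0,0,0.025,0,0,-0.01,0],[-0.01,0.013,0,0,0,-0.0125,0],[-0.0125,0.016,0,0,0,-0.0125,0],[-0.0125,0.016,0,0,0,-0.0125,0],[-0.0125,0.016,0,0,0,-0.0125,0],[-0.0125,0.016,0,0,0,-0.0125,0]]]}}

```text
t: 37.93
eef_pos: [406.4, 140.5, 209.3]
ee_rot: [[0.999, -0.041, 0.001], [-0.041, -0.999, 0.002], [0.001, -0.002, -1.0]]
wrist_force: [0.4, -1.0, -5.9]
gripper_width: 0.112
```

{"fn": "play_rows", "kwargs": {"rows": [[[-0.0125,0.016,0,0,0,-0.0125,0],[-0.0125,0.016,0,0,0,-0.0125,0],[-0.0125,0.016,0,0,0,-0.0125,0],[-0.004,0.006,0,0,0,-0.0125,0],[0,0,0,0,0,-0.0125,0],[0,0,0,0,0,0,0],[0,0,0,0,0,0,0],[0,0,0,0,0,0,0]]]}}

```text
t: 38.6
eef_pos: [366.0, 193.6, 209.4]
ee_rot: [[0.973, -0.232, 0.002], [-0.232, -0.973, 0.002], [0.001, -0.002, -1.0]]
wrist_force: [0.2, -0.1, -6.7]
gripper_width: 0.109
```

Run:
```python
from h import *
c=snap('scene','s25.png'); s=c['s']; print(s['t'],s['eef_pos'],s['ee_rot'],s['wrist_force'],s['joint_positions'],np.degrees(np.arctan2(s['ee_rot'][1,0],s['ee_rot'][0,0])))
crop(c,'s25c.png',260,120,240,180,3.3)
```

```text
38.6 [366.    193.588 209.422] [[ 0.973 -0.232  0.002]
 [-0.232 -0.973  0.002]
 [ 0.001 -0.002 -1.   ]] [ 0.158 -0.078 -6.7  ] [-1.329  0.036  0.763  2.128 -0.031  0.985 -0.784] -13.420267201596829
```

View pics/s25c.png

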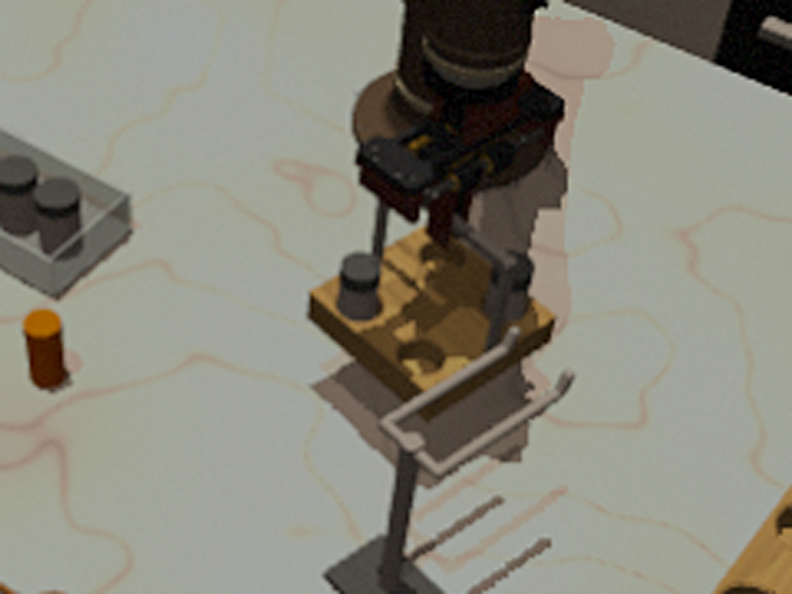

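{"fn": "play_rows", "kwargs": {"rows": [[[0,0.015,0.003,0,0,0,0],[0,0.02,0,0,0,0,0],[0,0.02,0,0,0,0,0],[0,0.02,0,0,0,0,0],[0,0.02,0,0,0,0,0],[0,0.02,0,0,0,0,0],[0,0.02,0,0,0,0,0],[0.001,0.016,0,0,0,0,0]]]}}

```text
t: 39.32
eef_pos: [366.5, 347.2, 212.3]
ee_rot: [[0.973, -0.231, 0.002], [-0.231, -0.973, 0.002], [0.001, -0.002, -1.0]]
wrist_force: [-0.3, 0.7, -6.6]
gripper_width: 0.108
```

{"fn": "play_rows", "kwargs": {"rows": [[[0,0,0,0,0,0,0],[0,0,0,0,0,0,0],[0,0,0,0,0,0,0],[0,0,0,0,0,0,0]]]}}

```text
t: 39.65
eef_pos: [367.0, 344.1, 212.4]
ee_rot: [[0.972, -0.234, 0.002], [-0.234, -0.972, 0.001], [0.001, -0.002, -1.0]]
wrist_force: [0.1, -0.5, -6.5]
gripper_width: 0.109
```

Run:
```python
from h import *
c=snap('scene','s26.png'); s=c['s']; print(s['t'],s['eef_pos'],s['ee_rot'],s['wrist_force'],s['joint_positions'],np.degrees(np.arctan2(s['ee_rot'][1,0],s['ee_rot'][0,0])))
crop(c,'s26c.png',320,140,200,150,4)
c=snap('side','d26.png');crop(c,'d26c.png',80,120,240,180,3.3)
c=snap('wrist','w26.png')
```

```text
39.65 [367.019 344.093 212.385] [[ 0.972 -0.234  0.002]
 [-0.234 -0.972  0.001]
 [ 0.001 -0.002 -1.   ]] [ 0.12  -0.463 -6.511] [-1.418  0.237  0.68   1.935 -0.173  1.025 -0.898] -13.506320125784073
```

View pics/s26c.png

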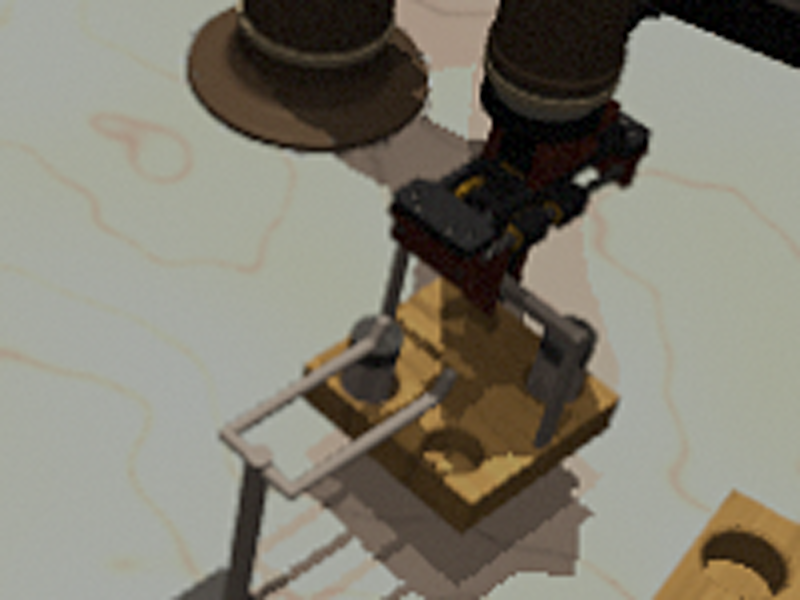

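View pics/d26c.png

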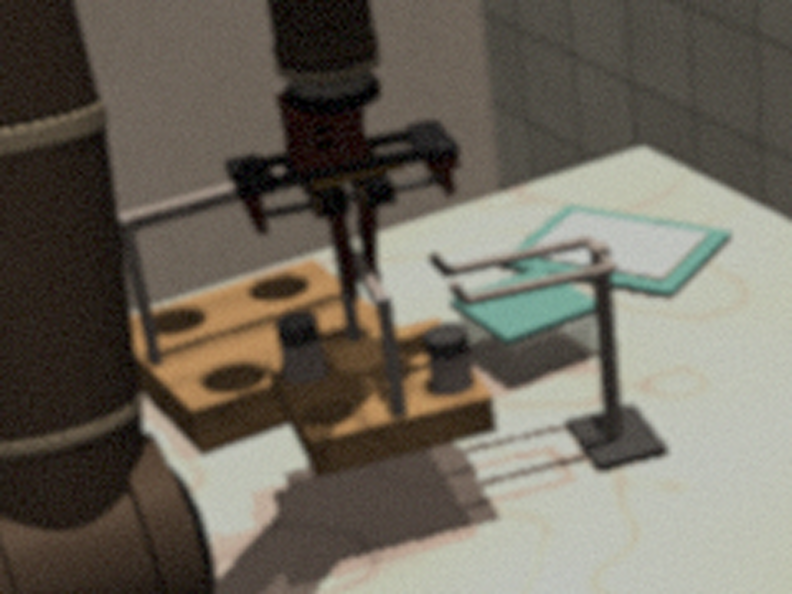

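View pics/w26.png

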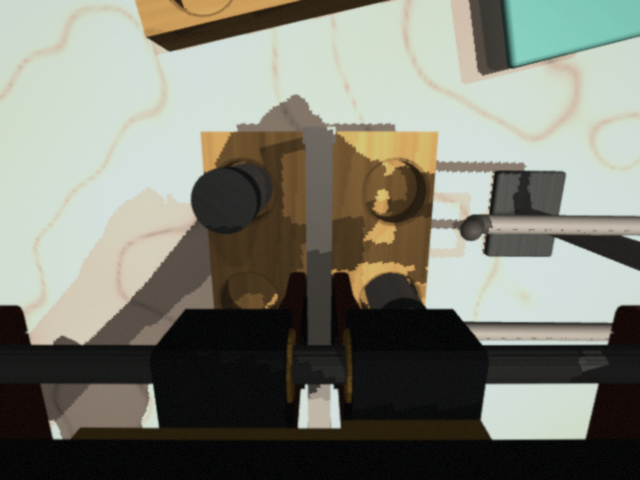

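Run:
```python
from h import *
c=load('w26'); s=c['s']
f=lambda u,v,z: s['ee_rot'].T@(plane(c,[(u,v)],z)[0]-s['eef_pos'])
print('A tip',f(472,227,212),'A along',f(500,225,195),f(630,226,195),'B',f(480,331,195),f(600,331,195))
print('bar far end',f(319,128,232.7+0));
```

```text
A tip [ 69.731 -33.072   0.776] A along [ 91.189 -30.238  17.797] [157.788 -29.81   17.88 ] B [87.882 29.117 17.657] [154.24   29.296  17.74 ]
bar far end [ -0.343 -75.499 -19.915]
```

{"fn": "play_rows", "kwargs": {"rows": [[[0.01,-0.0024,0,0,0,0,0],[0.0136,-0.0033,0,0,0,0,0],[0.0136,-0.0033,0,0,0,0,0],[0.0136,-0.0033,0,0,0,0,0],[0.01,-0.0024,0,0,0,0,0],[0,0,0,0,0,0,0]]]}}

```text
t: 40.3
eef_pos: [430.0, 329.1, 212.8]
ee_rot: [[0.972, -0.235, 0.004], [-0.235, -0.972, 0.002], [0.004, -0.003, -1.0]]
wrist_force: [0.7, -0.9, -7.6]
gripper_width: 0.107
```

{"fn": "play_rows", "kwargs": {"rows": [[[0.01,-0.0024,0,0,0,0,0],[0.0136,-0.0033,0,0,0,0,0],[0.01,-0.0024,0,0,0,0,0],[0,0,0,0,0,0,0],[0,0,0,0,0,0,0],[0,0,0,0,0,0,0]]]}}

```text
t: 40.8
eef_pos: [460.5, 322.4, 212.3]
ee_rot: [[0.973, -0.232, 0.001], [-0.232, -0.973, 0.002], [0.0, -0.002, -1.0]]
wrist_force: [0.2, -0.3, -7.5]
gripper_width: 0.107
```

Run:
```python
from h import *
c=snap('scene','s27.png'); s=c['s']; print(s['t'],s['eef_pos'],s['ee_rot'],s['wrist_force'])
crop(c,'s27c.png',320,140,200,150,4)
c=snap('side','d27.png');crop(c,'d27c.png',80,120,240,180,3.3)
c=snap('wrist','w27.png')
```

```text
40.8 [460.521 322.433 212.275] [[ 0.973 -0.232  0.001]
 [-0.232 -0.973  0.002]
 [ 0.    -0.002 -1.   ]] [ 0.158 -0.339 -7.537]
```

View pics/s27c.png

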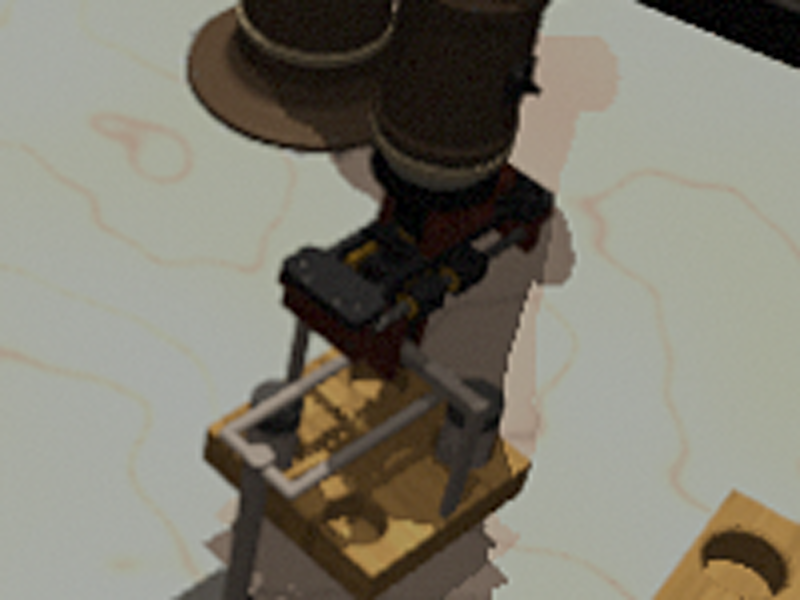

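View pics/d27c.png

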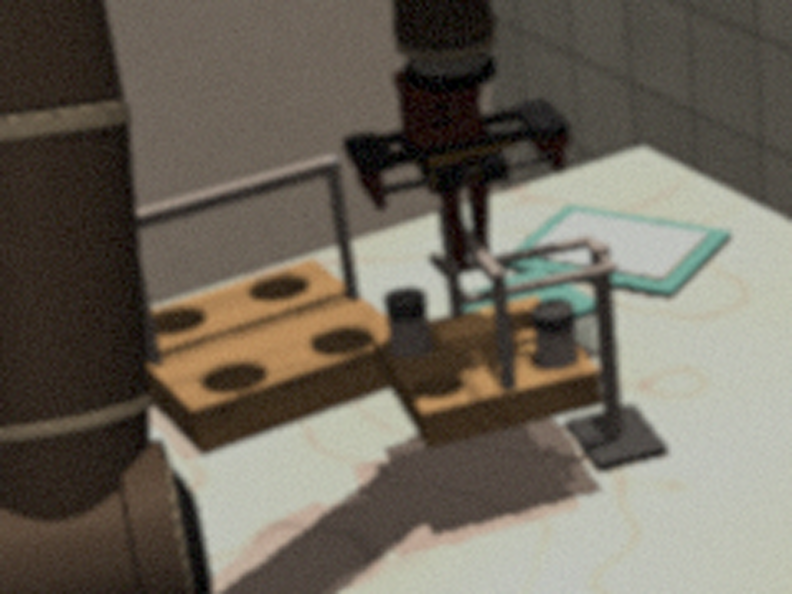

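View pics/w27.png

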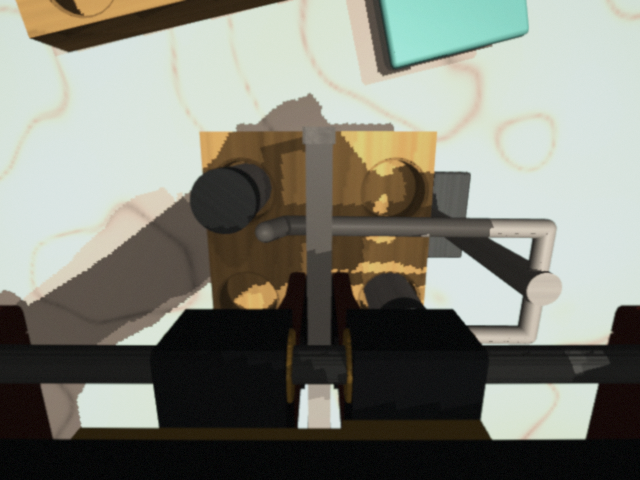

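Run:
```python
from h import *
c=load('w27'); s=c['s']
f=lambda u,v,z: s['ee_rot'].T@(plane(c,[(u,v)],z)[0]-s['eef_pos'])
print('tip',f(265,232,213),'tip base end',f(290,226,200),'post',f(543,289,200))
```

```text
tip [-24.855 -30.933  -0.569] tip base end [-14.486 -30.798  12.437] post [115.093   2.267  12.445]
```

{"fn": "play_rows", "kwargs": {"rows": [[[0,0,-0.008,0,0,0,0],[0,0,-0.008,0,0,0,0],[0,0,-0.006,0,0,0,0],[0,0,-0.002,0,0,0,0],[0,0,0,0,0,0,0],[0,0,0,0,0,0,0]]]}}

```text
t: 41.45
eef_pos: [461.3, 322.1, 188.3]
ee_rot: [[0.973, -0.233, 0.002], [-0.233, -0.973, 0.001], [0.001, -0.002, -1.0]]
wrist_force: [0.1, 0.0, -7.2]
gripper_width: 0.111
```

{"fn": "play_rows", "kwargs": {"rows": [[[0,0,-0.001,0,0,0,0],[0,0,-0.001,0,0,0,0],[0,0,0,0,0,0,0],[0,0,0,0,0,0,0]]]}}

```text
t: 41.78
eef_pos: [461.4, 322.3, 186.6]
ee_rot: [[0.973, -0.233, 0.002], [-0.233, -0.973, 0.002], [0.002, -0.002, -1.0]]
wrist_force: [0.6, 0.1, -6.8]
gripper_width: 0.108
```

{"fn": "play_rows", "kwargs": {"rows": [[[0,0,-0.001,0,0,0,0],[0,0,0,0,0,0,0],[0,0,0,0,0,0,0]]]}}

```text
t: 42.03
eef_pos: [461.3, 322.2, 185.5]
ee_rot: [[0.973, -0.233, 0.002], [-0.233, -0.973, 0.002], [0.001, -0.002, -1.0]]
wrist_force: [0.0, 0.0, -6.7]
gripper_width: 0.109
```

{"fn": "play_rows", "kwargs": {"rows": [[[0,0,-0.001,0,0,0,0],[0,0,0,0,0,0,0],[0,0,0,0,0,0,0]]]}}

```text
t: 42.28
eef_pos: [461.5, 322.3, 184.8]
ee_rot: [[0.973, -0.233, 0.002], [-0.233, -0.973, 0.002], [0.002, -0.003, -1.0]]
wrist_force: [0.2, -0.7, -4.8]
gripper_width: 0.108
```

{"fn": "play_rows", "kwargs": {"rows": [[[0,0,-0.001,0,0,0,0],[0,0,0,0,0,0,0],[0,0,0,0,0,0,0]]]}}

```text
t: 42.53
eef_pos: [461.5, 322.3, 184.5]
ee_rot: [[0.973, -0.233, 0.002], [-0.233, -0.973, 0.003], [0.001, -0.003, -1.0]]
wrist_force: [-3.6, -1.1, 5.7]
gripper_width: 0.108
```

{"fn": "play_rows", "kwargs": {"rows": [[[0,0,0.0004,0,0,0,0],[0,0,0,0,0,0,0.14],[0,0,0,0,0,0,0.17],[0,0,0,0,0,0,0.22],[0,0,0,0,0,0,0.3],[0,0,0,0,0,0,0.4],[0,0,0,0,0,0,0.45],[0,0,0,0,0,0,0.45]]], "squeeze": 10}}

```text
t: 43.2
eef_pos: [461.4, 322.2, 183.9]
ee_rot: [[0.973, -0.233, 0.002], [-0.233, -0.973, 0.002], [0.002, -0.002, -1.0]]
wrist_force: [0.2, 0.4, 0.1]
gripper_width: 0.442
```

Run:
```python
from h import *
c=snap('side','d28.png');crop(c,'d28c.png',80,120,240,180,3.3); s=c['s'];print(s['eef_pos'],s['wrist_force'],s['gripper_width'])
c=snap('wrist','w28.png')
```

```text
[461.35  322.241 183.902] [0.228 0.438 0.114] 0.44183081886278486
```

View pics/d28c.png

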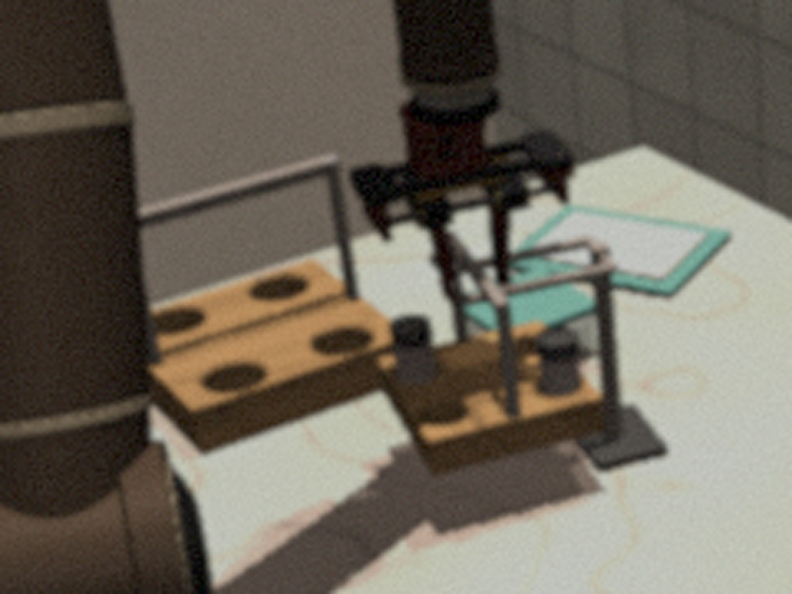

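View pics/w28.png

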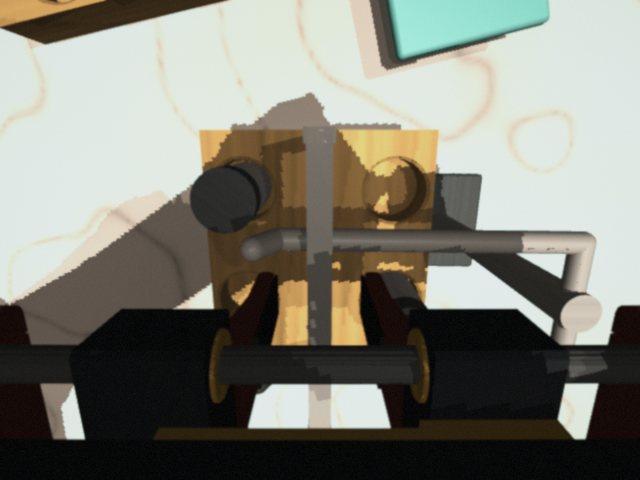

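{"fn": "play_rows", "kwargs": {"rows": [[[0,0,0.01,0,0,0,0.45],[0,0,0.02,0,0,0,0.45],[0,0,0.03,0,0,0,0.45],[0,0,0.035,0,0,0,0.45],[0,0,0.035,0,0,0,0.45],[0,0,0.03,0,0,0,0.45],[0,0,0,0,0,0,0.45],[0,0,0,0,0,0,0.45]]]}}

```text
t: 43.97
eef_pos: [462.1, 322.4, 346.2]
ee_rot: [[0.973, -0.233, 0.005], [-0.233, -0.973, 0.005], [0.003, -0.006, -1.0]]
wrist_force: [0.2, -0.4, -0.7]
gripper_width: 0.448
```

Run:
```python
from h import *
c=snap('side','d29.png');crop(c,'d29c.png',80,120,240,180,3.3); s=c['s'];print(s['t'],s['eef_pos'],s['wrist_force'],s['gripper_width'])
c=snap('scene','s29.png');c=snap('wrist','w29.png')
```

```text
43.9667 [462.092 322.414 346.175] [ 0.198 -0.374 -0.707] 0.4477791852383076
```

View pics/d29c.png

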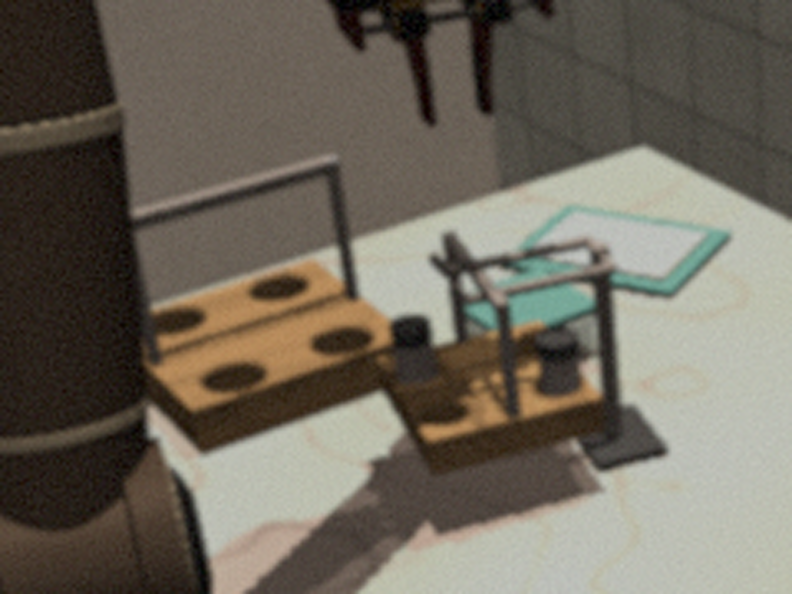

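View pics/s29.png

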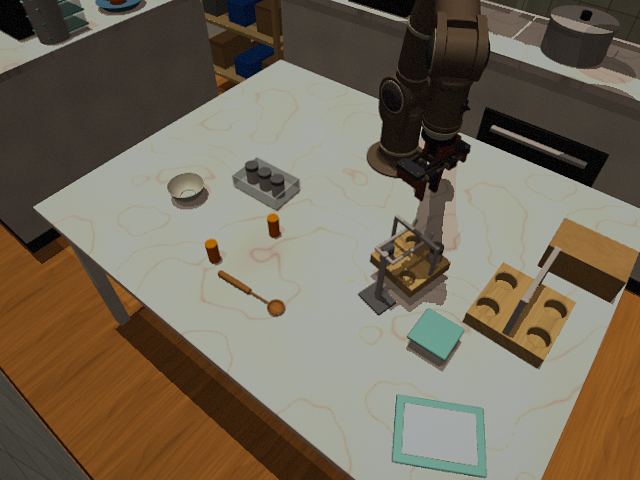

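View pics/w29.png

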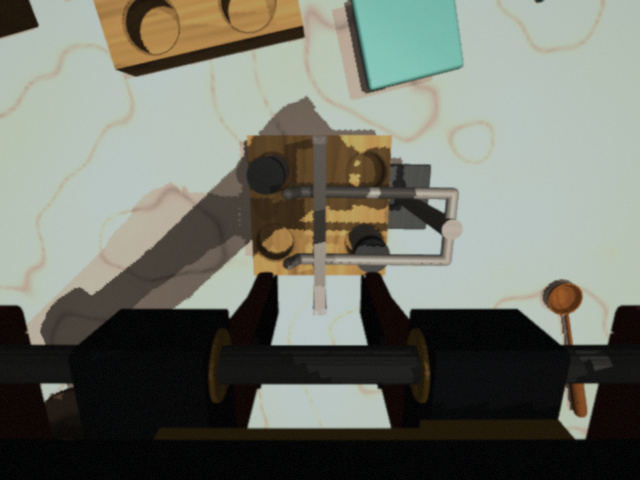

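{"fn": "play_rows", "kwargs": {"rows": [[[0,0,0.02,0,0,0,0.45],[0,0,0,0,0,0,0.45],[0,0,0,0,0,0,0.45],[0,0,0,0,0,0,0.45],[0,0,0,0,0,0,0.45],[0,0,0,0,0,0,0.45],[0,0,0,0,0,0,0.45],[0,0,0,0,0,0,0.45]]]}}

```text
t: 44.78
eef_pos: [461.2, 322.2, 363.6]
ee_rot: [[0.973, -0.233, 0.002], [-0.233, -0.973, 0.001], [0.001, -0.002, -1.0]]
wrist_force: [0.4, 0.3, -0.2]
gripper_width: 0.449
```

Run:
```python
from h import *
c=snap('side','d30.png'); p=load('d29')
d=cv2.absdiff(cv2.GaussianBlur(c['image'],(5,5),0),cv2.GaussianBlur(p['image'],(5,5),0)).max(2)
print('max diff carrier region side',d[190:265,190:275].max(), 'p99',np.percentile(d[190:265,190:275],99), 'background p99', np.percentile(d[300:450,200:600],99))
c=snap('scene','s30.png'); 
q=load('scene0')
d=cv2.absdiff(cv2.GaussianBlur(c['image'],(5,5),0),cv2.GaussianBlur(q['image'],(5,5),0)).max(2)
for n,(x0,x1,y0,y1) in dict(bowl=(160,210,170,212),spoon=(215,290,268,320),box=(405,465,310,362)).items(): print(n,d[y0:y1,x0:x1].max())
A=cv2.resize(c['image'][150:215,225:305],None,fx=4.8,fy=4.8); B=cv2.resize(c['image'][200:320,350:460],None,fx=3,fy=3); h=max(A.shape[0],B.shape[0])
pad=lambda I:cv2.copyMakeBorder(I,0,h-I.shape[0],0,0,0)
cv2.imwrite('pics/fin.png',np.hstack([pad(A),pad(B)]))
```

```text
max diff carrier region side 34 p99 13.0 background p99 2.0
bowl 5
spoon 124
box 63
```

View pics/fin.png

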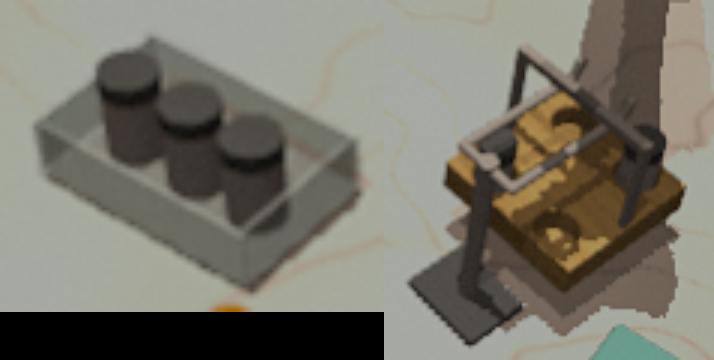

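Run:
```python
from h import *
c=load('s30');q=load('scene0')
d=cv2.absdiff(cv2.GaussianBlur(c['image'],(5,5),0),cv2.GaussianBlur(q['image'],(5,5),0)).max(2)
for n,(x0,x1,y0,y1) in dict(spoon=(215,290,268,320),box=(405,465,310,362)).items():
    ys,xs=np.where(d[y0:y1,x0:x1]>15); print(n,len(ys),xs.min()+x0,xs.max()+x0,ys.min()+y0,ys.max()+y0)
# stillness: two fresh pictures
a=load('d30')['image']; b=r.camera('side')['image']
d=cv2.absdiff(cv2.GaussianBlur(a,(5,5),0),cv2.GaussianBlur(b,(5,5),0)).max(2);print(d[190:265,190:275].max())
```

```text
spoon 156 256 289 268 278
box 14 406 412 310 312
4
```

{"fn": "play_rows", "kwargs": {"rows": [[[0,0,0,0,0,0,0.45],[0,0,0,0,0,0,0.45],[0,0,0,0,0,0,0.45],[0,0,0,0,0,0,0.45],[0,0,0,0,0,0,0.45],[0,0,0,0,0,0,0.45],[0,0,0,0,0,0,0.45],[0,0,0,0,0,0,0.45]]]}}

```text
t: 45.6
eef_pos: [461.4, 322.2, 364.0]
ee_rot: [[0.973, -0.233, 0.002], [-0.233, -0.973, 0.002], [0.002, -0.002, -1.0]]
wrist_force: [0.4, -0.2, 0.5]
gripper_width: 0.454
```

Run:
```python
from h import *
a=load('d30')['image']; b=r.camera('side')['image']
d=cv2.absdiff(cv2.GaussianBlur(a,(5,5),0),cv2.GaussianBlur(b,(5,5),0)).max(2);print(d[190:265,190:275].max())
```

```text
5
```

Bystanders are unchanged: the spoon-region difference is only the removed tins, and the box-region one is a shadow. The carrier is still, so I'm handing in.

```bash
python3 -c "
from bench import r
print(r.finish_job())"
```

```text
the job is handed in; nothing more can be done
None
```

The job is done and handed in at about 46 s. Five tins were present, three wide and two slim, and all are sorted. The carrier hangs on the hook stand.

**What I did:**
- **Wide tins:** all three stand side by side in the glass container.
- **Slim tins:** both are in diagonally opposite wells of the smaller carrier, so it stays balanced.
- **Carrier:** I gripped it by the middle of its bar, brought it in over the prong tips from the open side, lowered it onto the seat and released it.

**What the last checks showed:**
- **Hanging:** the bar rests across both prongs inside the tips. Contact came at the height I expected, and the wrist force was near zero after release.
- **Stillness:** pictures about 0.8 s apart matched to within noise. An earlier pair did differ in the carrier region; I put that down to the gripper's moving shadow.
- **Tins:** the slim tins are seated and the wide tins upright. I saw the wells and container undisturbed at every look.
- **Bystanders:** the bowl, box and spoon are unmoved. The only differences near the spoon and box were the taken-away tins and what I took to be a shadow.

**What disagreed along the way:**
- Rays from the scene and side cameras missed each other by about 2–6 mm, so I relied on the wrist camera for placing.
- The slim tins sat 3–4 mm off-centre in the grip. I measured this from the picture and corrected it before each went into its well.
- The hook seat came out 5 mm apart by two estimates, so I confirmed it with a close view before lowering.

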